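# Wedge the cabinet's sliding door shut

### The job

The low white cabinet's sliding door will not stay shut. Take the wooden wedge out of its grey caddy, stand its thin end in the gap between the door's dark edge and the blue end post with its flat side (blue stripe) towards the post, and let go of it; then tap it down from above until it stops, fully home with its head on the rails, so that it pushes the door shut. Leave the other things where they are.

Things in the scene. Friction and masses are not known exactly. Their poses are not given: they have to be found in the camera images.
- wedge: Loose wooden wedge, 0.12 kg, hanging thin end down in the caddy. Origin: centre of the underside of its head (the shoulder), z up. Head: block 56 (x) x 36 (y) x 40 mm high, z = 0 to +40, flat top, blue stripe on top along its +y edge; grip it across the 36 mm. Stem below: 26 mm thick (x), 90 mm long; +y face flat, at y = +18 mm; -y face slopes. At the start the shoulder rests on the caddy's top.
- wedge_tip (a point): Centre of the wedge's thin end, at (0, +14, -90) mm in the wedge's frame. The stem's sloped -y face runs straight from y = -18 mm under the head to y = +10 mm here: 36 mm wide (y) at the top, 8 mm at the tip, always flat at y = +18 mm on the other side. Driving it in takes 5 to 15 N downwards; let go before that, it stays standing up, 15 to 55 mm short of home.
- caddy: Fixed grey block, 94 mm (x) by 90 mm (y), 105 mm high, with a vertical hole 34 mm (x) by 42 mm (y) in which the wedge's stem hangs; origin at the centre of its underside. The wedge starts with its axes parallel to the caddy's, the whole head above its top.
- slot (a point): Where the centre of the wedge's shoulder sits when fully home: on the cabinet, 130 mm above the work surface, level with the rails' tops. Axes: x to the cabinet's back, y from the door to the blue end post, z up. The slot is open on top, 34 mm wide in x, from the door's dark edge to the blue end post's face at y = +19 mm, free 110 mm down. The wedge goes in with its axes parallel to these.
- cabinet: Fixed low white cabinet, origin on the work surface right below the slot, same axes. It spans x -29 to +156, y -349 to +69 mm, 130 mm high. Two aluminium rails 12 mm thick, 28 mm high flank the slot in x (inner faces at x = -17 and +17 mm); the head (56 mm in x) comes to rest on both. A remote, a bottle opener and a glass dish lie on its top, at x above +35 and y below -30 mm.
- sliding_door (a joint): How far the pale wooden door is open, m: 0 shut, at most 0.020. Its dark edge: top 5 mm below the rails' tops, at y = -17 mm + this in the slot's axes, so the gap there to the post is 36 mm minus this (20 to 28 at the start); the edge slopes like the wedge (11 mm towards the post over 36 mm down), then drops vertically. Stiff (3 N), stays where left. The wedge drives it to about 0.002.
- remote: Black streaming remote, 140 x 40 x 16 mm, lying on the cabinet's top. Leave alone.
- glass_dish: Shallow glass dish, 90 mm across, 25 mm high, on the cabinet's top. Leave alone.
- bottle_opener: Flat steel bottle opener, 143 mm long, 6 mm thick, lying on the cabinet's top behind the remote. Leave alone.
- mug: Blue mug, 80 mm across, 90 mm high, on the work surface on the left. Leave alone.
- coasters: Round stack of cork coasters, 96 mm across, 24 mm high, on the work surface on the left, beyond the caddy. Leave alone.
Not all that is in view belongs to the job. Of the things like the wedge, leave any that is green; of the rest the larger one is meant.

How it is judged:
By the outcome, as a careful person would: the job done as asked, in the order asked, and still so for the second after the job is handed in, with the robot touching nothing.
It also fails if it takes over 51 s, if anything falls off the work surface, if the arm or the gripper's body presses on something with over 40 N, if the wrist force passes 120 N, or if a joint passes its speed limit or range.

### The arm

A 6-joint arm with a two-finger parallel gripper is mounted at the origin on the work surface. World frame = base frame: x ahead of the robot, y to its left, z up, the work surface at z = 0. Lengths are in m, angles in rad, forces in N, time in s.
With the tool pointing down it reaches from about 0.275 to 0.775 m from the base axis. Payload 14.6 kg.
Tool frame: the origin (TCP) lies between the finger pads; the fingertips stand 25 mm ahead of it and the grasp point (between the pads) lies 6 mm ahead of it; z points along the fingers, y is the direction in which the jaws open and shut (so a half turn about z gives the same grasp; the last joint's range is limited). The gripper opens to 85 mm and grips with 20 to 120 N. Pads are 22 mm wide; open, the fingers measure 114 mm over their backs; the gripper's body (76 mm by 85 mm) begins 54 mm behind the grasp point. The pads swing forward as they close: fully open they stand 13 mm farther back than shut.
Start: joints at [0.987, 0.263, -0.048, 1.259, 0, 1.415], TCP at [0.218, 0.477, 0.228] pointing down, gripper open.
Joint ranges: [-2.65, 2.65], [-0.89, 1.7], [-1.18, 1.37], [-2.13, 2.11], [-1.35, 1.29], [-3.14, 3.14]. Speed limits (rad/s): [1.89, 1.89, 2.57, 2.79, 3.14, 3.14].

### API

Orientations are given as a unit quaternion [x, y, z, w].
In Python, from station import robot gives the robot as it stands.
- The arm moves only by the shell command python3 -m creep 'ROWS' [OPENING] [FORCE]. ROWS is JSON, a list of rows, each an object with "linear": the shift along the tool's x, y, z in mm, a list of three; "dr": the turn, a rotation vector about the tool's x, y, z in degrees, a list of three. In form: [{"linear": [dx, dy, dz], "dr": [rx, ry, rz]}, ...]. A call has 1 to 8 rows; each row is the pose to reach, as a shift and turn from the pose measured when the call began, along the tool's axes at that moment; what a row does not reach only later rows make up. A row lasts 1/10 s, in which the tool goes at most 50 mm and 8.59 degrees, less where a joint would pass 70% of its speed; a pose out of reach is approached as far as the arm can. A call with a gripper value outside its range is refused whole. OPENING is the finger opening in mm, from 0 to 85.4, set as the call begins (- or left out, the last holds). The fingers move at their own pace and stop on an object; FORCE is the grip in N (left out, the last holds). Time passes only in rows, so rows that repeat a pose let the fingers close. It gives the time, the measured TCP pose, the force and the opening at its end, in the units of the state.
- robot.state(): the state, without advancing time (a new reading comes with each control period).
- robot.read_camera(name): name is "side" or "top"; returns a dict with "image" (420x560x3 uint8, red, green, blue), "mtx" (3x3 intrinsics, pixels), "dist" ([k1, k2, p1, p2, k3] as OpenCV has them; the pictures are not rectified), "extrinsics" (4x4, takes a point from world to camera coordinates). Camera axes: x right, y down, z forward; pixel columns grow to the right and rows downward; lengths in m; the calibration is good to about 2 mm. A picture is of the moment at which its call begins. There is no depth.
- robot.job_done(): hands the job in, once; it reports no verdict.
Trained networks look in a picture, given as the dict that the camera call returned (one of the last four; its "shot" number tells which), for a name from the list of things; names that differ only in an ending like _2 or _b are one class to them, and where a whole thing is asked for, a point or a joint stands for the part that bears it (a point fixed in the world has none). Each returns a list of dicts, best first, with "confidence" (0 to 1); they miss things now and then, are a little off and sometimes report something else, mostly with a low value. They report only what shows in the picture. A call takes as long as a camera call. They do not tell look-alikes from the thing itself.
- robot.masks_of(picture, name): "mask" (420x560 bool, what is visible of it) and "xy" ([column, row] in pixels, amid what is visible of it).
The state is a dict: "time": time; "q": joint angles; "dq": joint speeds; "joint_torque": joint torques, N m; "ee_pos": TCP position; "eef_rot": TCP orientation; "ft_force": force on the tool from outside, world axes, zero at the start; "moment": the same for the moment, N m; "gripper_width": finger opening in m.
Only numpy, scipy, OpenCV 4.12 (cv2) and the standard library are available. Lean on these libraries where they do the work, as an engineer would, in place of code of your own. Each camera call takes 0.05 s, during which the arm holds its last target.

## Working session

There is one attempt and no reset: what is moved stays moved. The work goes in short steps, Python scripts to look and compute and a shell command to move; the robot and the scene stay as the last step left them, time stands still between calls to the robot, and variables do not carry over. Pictures are saved under pics/ and viewed, and the job is handed in when it is done.

```bash
mkdir -p pics; ls; python3 - <<'E'
from station import robot
import cv2,numpy as np
s=robot.state();print({k:np.round(v,3).tolist() for k,v in s.items()})
for n in("side","top"):
    p=robot.read_camera(n);cv2.imwrite(f"pics/{n}0.png",p["image"][:,:,::-1])
    print(n,p["mtx"].tolist(),p["dist"],np.round(p["extrinsics"],4).tolist())
    for o in("wedge","caddy","cabinet","sliding_door"):
        for d in robot.masks_of(p,o):
            m=d["mask"];ys,xs=np.nonzero(m);print(o,d["confidence"],d["xy"],m.sum(),xs.min(),xs.max(),ys.min(),ys.max())
E
```

```text
pics
{'time': 0.0, 'q': [0.987, 0.264, -0.049, 1.259, -0.0, 1.415], 'dq': [0.0, 0.001, 0.001, -0.001, -0.001, -0.001], 'joint_torque': [0.003, -63.762, 38.457, 0.014, 0.0, -0.0], 'ee_pos': [0.218, 0.477, 0.228], 'eef_rot': [0.213, 0.977, -0.001, -0.0], 'ft_force': [0.172, -0.229, -0.365], 'moment': [0.044, -0.017, -0.039], 'gripper_width': 0.086}
side [[420.73164726826184, 0.0, 284.0431453178799], [0.0, 420.73164726826184, 210.43910271702384], [0.0, 0.0, 1.0]] [-0.04878739  0.          0.          0.          0.        ] [[0.8496, -0.5273, -0.0115, -0.4198], [-0.3946, -0.6212, -0.677, 0.3374], [0.3499, 0.5798, -0.7358, 0.7694], [0.0, 0.0, 0.0, 1.0]]
wedge 0.84 [212.3, 149.6] 588 195 223 137 162
wedge 0.75 [160.3, 175.2] 331 139 172 166 181
caddy 0.93 [212.1, 177.8] 1907 186 240 147 204
cabinet 0.67 [352.1, 291.5] 19744 259 467 177 396
cabinet 0.39 [338.1, 297.5] 3042 284 390 225 371
sliding_door 0.77 [336.7, 296.3] 2951 284 390 225 371
top [[441.51704466264954, 0.0, 279.8908568204696], [0.0, 441.51704466264954, 210.79586746582126], [0.0, 0.0, 1.0]] [-0.09493552  0.          0.          0.          0.        ] [[-0.0143, -0.9998, 0.0109, 0.0817], [-0.9878, 0.0124, -0.1549, 0.5646], [0.1548, -0.0129, -0.9879, 1.0858], [0.0, 0.0, 0.0, 1.0]]
wedge 0.95 [129.5, 288.9] 412 119 145 274 308
wedge 0.89 [168.6, 243.0] 433 159 177 227 252
wedge 0.68 [118.5, 232.1] 433 102 138 220 247
caddy 0.57 [182.1, 246.2] 1404 151 199 221 264
cabinet 0.88 [352.8, 208.0] 11325 269 444 157 239
sliding_door 0.6 [357.6, 226.3] 1469 296 430 218 230
```

```bash
python3 - <<'E'
import cv2
a=cv2.imread("pics/top0.png")
cv2.imwrite("pics/top0c.png",cv2.resize(a[140:320,80:340],None,fx=3,fy=3,interpolation=cv2.INTER_CUBIC))
a=cv2.imread("pics/side0.png")
cv2.imwrite("pics/side0c.png",cv2.resize(a[110:310,120:380],None,fx=3,fy=3,interpolation=cv2.INTER_CUBIC))
E
```

```text
(no output)
```

View pics/top0.png

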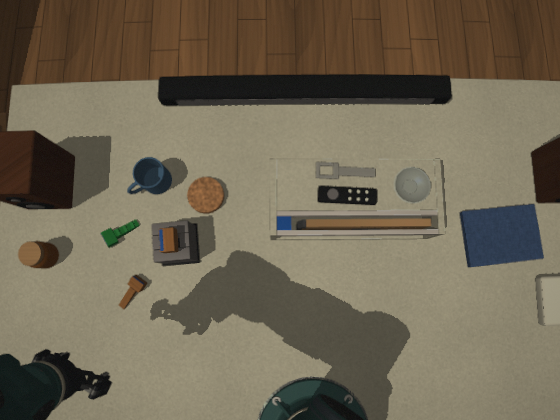

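View pics/side0.png

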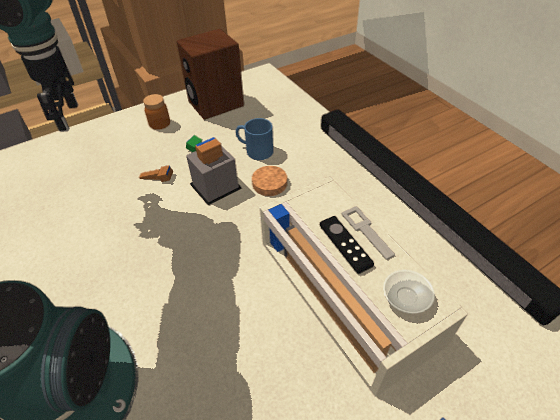

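View pics/top0c.png

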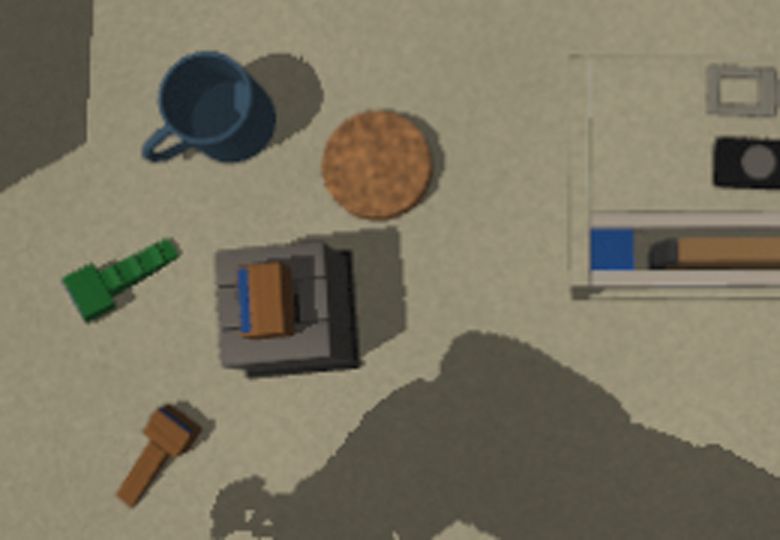

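View pics/side0c.png

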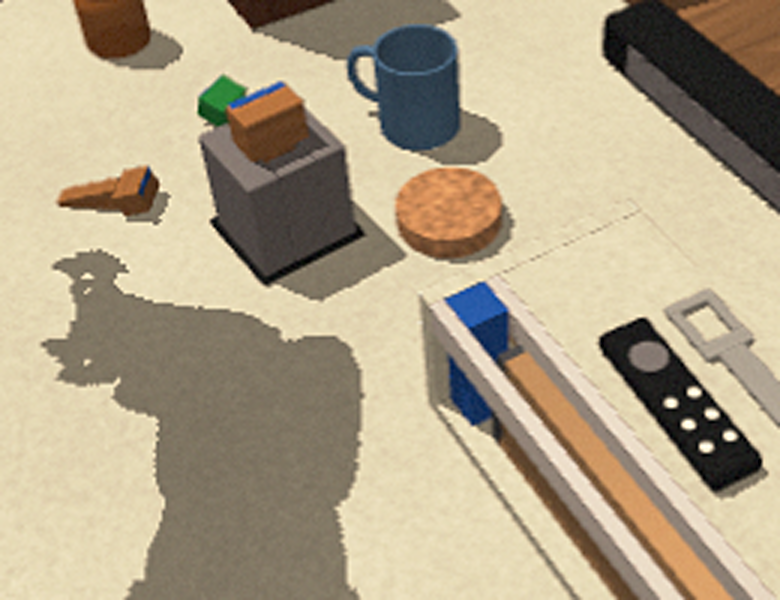

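The wedge to take is the one in the caddy, at about (168,243) in the top picture. Its blue stripe faces image-left (+y). The green one and the small brown one lie loose on the table. The blue post is at the left end of the cabinet, at about (284,223). Next I'll zoom in to get the corners.

```bash
cat > z.py <<'E'
import cv2,numpy as np
def zoom(src,c0,r0,w,h,f,out):
    a=cv2.imread(src)[r0:r0+h,c0:c0+w]
    a=cv2.resize(a,None,fx=f,fy=f,interpolation=cv2.INTER_CUBIC)
    for i in range(0,w,10):
        cv2.line(a,(i*f,0),(i*f,6),(0,0,255),1);cv2.putText(a,str(c0+i),(i*f,16),0,.35,(0,0,255),1)
    for i in range(0,h,10):
        cv2.line(a,(0,i*f),(6,i*f),(0,0,255),1);cv2.putText(a,str(r0+i),(8,i*f+4),0,.35,(0,0,255),1)
    cv2.imwrite(out,a)
E
python3 - <<'E'
from z import zoom
zoom("pics/top0.png",145,215,60,55,10,"pics/tc.png")
zoom("pics/side0.png",180,130,70,75,8,"pics/sc.png")
zoom("pics/top0.png",265,205,60,40,12,"pics/tk.png")
zoom("pics/side0.png",255,170,80,70,8,"pics/sk.png")
E
```

```text
(no output)
```

View pics/tc.png

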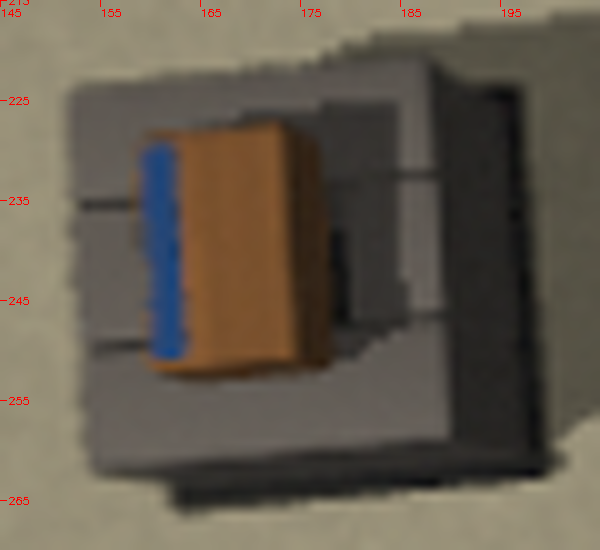

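View pics/sc.png

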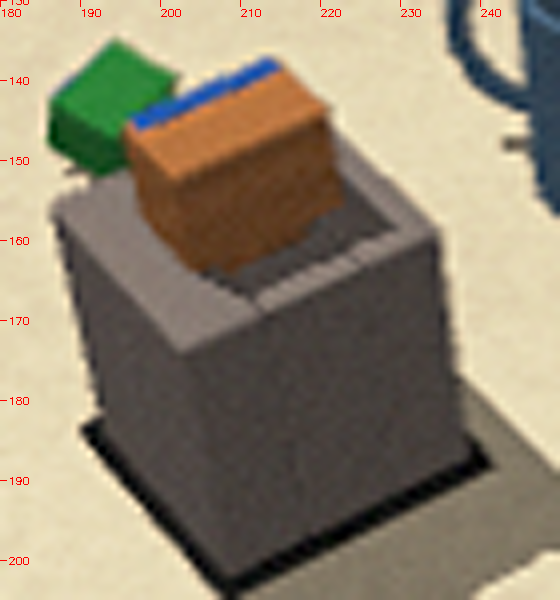

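View pics/tk.png

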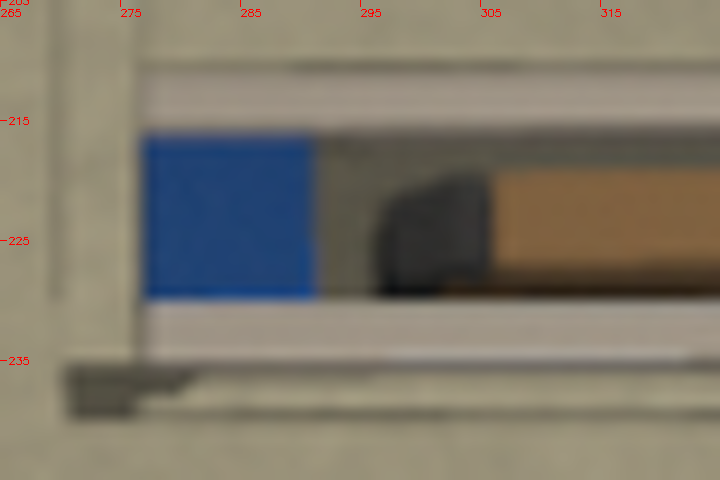

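View pics/sk.png

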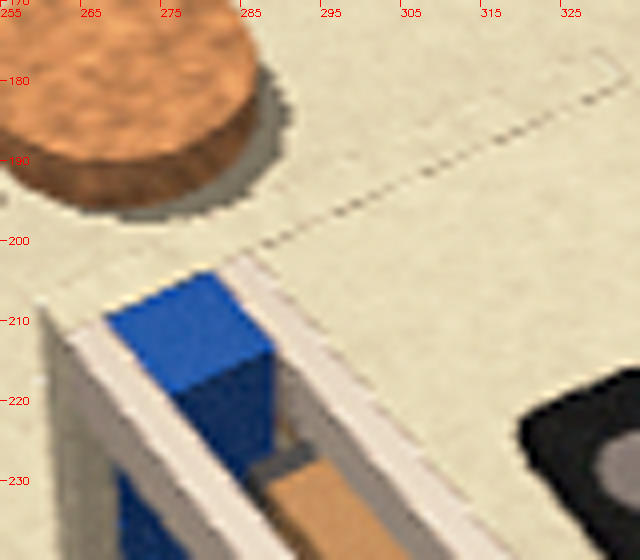

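```bash
python3 - <<'E'
from z import zoom
zoom("pics/top0.png",390,205,60,40,12,"pics/tk2.png")
zoom("pics/side0.png",350,300,100,75,8,"pics/sk2.png")
E
```

```text
(no output)
```

View pics/tk2.png

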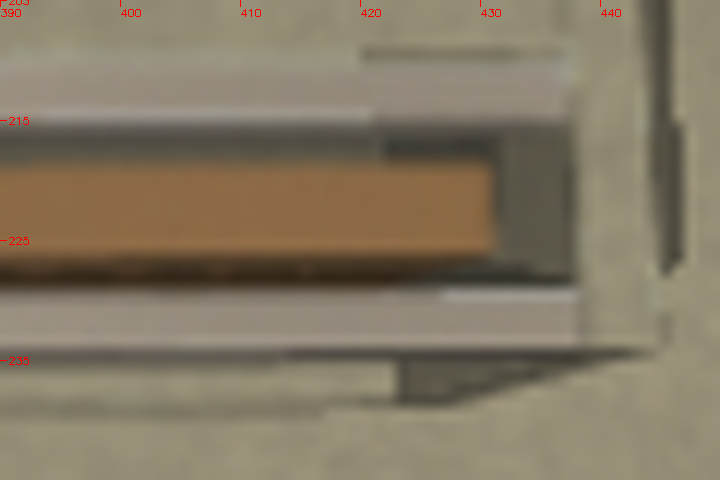

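View pics/sk2.png

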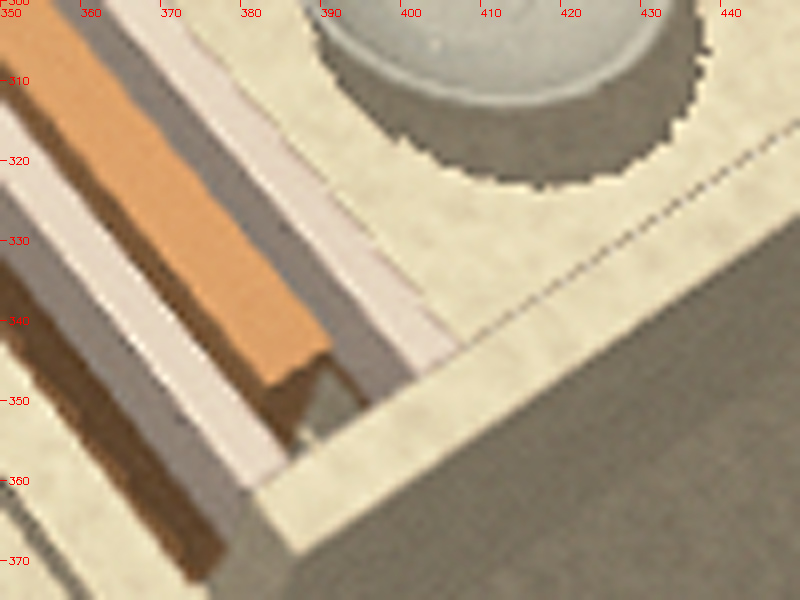

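```bash
cat > fit.py <<'E'
import cv2,numpy as np,pickle
from scipy.optimize import least_squares
from station import robot
def cams():
    return {n:robot.read_camera(n) for n in("side","top")}
def proj(c,P):
    E=c["extrinsics"];r,_=cv2.Rodrigues(E[:3,:3].copy())
    return cv2.projectPoints(np.array(P,float).reshape(-1,3),r,E[:3,3].copy(),c["mtx"],np.array(c["dist"],float))[0][:,0]
def px(l,c0,r0,f): return np.array(l,float)/f+[c0-.5,r0-.5]
def place(p,L):
    c,s=np.cos(p[2]),np.sin(p[2]);L=np.array(L,float)
    return np.c_[p[0]+c*L[:,0]-s*L[:,1],p[1]+s*L[:,0]+c*L[:,1],L[:,2]]
def fit(obs,x0,nm=""):
    def res(p,ks=None):
        return np.concatenate([(proj(c,place(p,L(p)))-u).ravel() for c,L,u in (obs if ks is None else [obs[ks]])])
    r=least_squares(res,x0,loss="soft_l1",x_scale=[.01,.01,.05]+[.01]*(len(x0)-3));print(nm,np.round(r.x,4),"rad2deg",round(np.degrees(r.x[2]),2))
    for k in range(len(obs)): print(np.round(res(r.x,k).reshape(-1,2),1).tolist())
    return r.x
E
python3 - <<'E'
from fit import *
C=cams();T,S=C["top"],C["side"]
tc=lambda l:px(l,145,215,10);sc=lambda l:px(l,180,130,8)
tk=lambda l:px(l,265,205,12);tk2=lambda l:px(l,390,205,12);sk=lambda l:px(l,255,170,8);sk2=lambda l:px(l,350,300,8)
m=lambda L:(lambda p:np.array(L)/1000.)
cad=[(T,m([(47,45,105),(47,-45,105),(-47,-45,105),(-47,45,105)]),tc([(68,88),(425,60),(450,440),(93,475)])),
 (S,m([(-47,45,105),(-47,-45,105),(47,-45,105)]),sc([(55,210),(180,352),(440,235)]))]
c=fit(cad,[.45,.25,0],"caddy")
w=[(T,m([(28,18,145),(28,-18,145),(-28,-18,145),(-28,18,145)]),tc([(138,130),(283,122),(297,360),(152,365)])),
 (S,m([(-28,18,145),(-28,-18,145),(28,-18,145),(28,18,145)]),sc([(125,125),(178,180),(328,107),(275,58)]))]
fit(w,[.45,.25,0],"wedge");fit(w[:1],[.45,.25,0],"wedge top");fit(w[1:],[.45,.25,0],"wedge side")
def M(l): 
    def f(p):
        d={'b':p[3],'r':p[4]}
        return np.array([[a/1000,d[b] if isinstance(b,str) else b/1000,z/1000] for a,b,z in l])
    return f
k=[(T,M([(17,19,130),(-17,19,130),(17,'b',130),(-17,'b',130)]),tk([(316,135),(316,300),(143,135),(143,300)])),
 (T,M([(29,'r',130),(17,'r',130),(-17,'r',130),(-29,'r',130)]),tk2([(578,58),(578,122),(578,288),(578,348)])),
 (S,M([(-17,'b',130),(17,'b',130),(17,19,130),(-17,19,130)]),sk([(104,317),(212,272),(275,348),(175,395)])),
 (S,M([(29,'r',130),(17,'r',130),(-17,'r',130),(-29,'r',130),(-29,-349,130)]),sk2([(465,347),(418,373),(297,457),(253,490),(297,555)])),
]
fit(k,[.5,0,0,.055,-.33],"slot")
fit([k[0],k[1]],[.5,0,0,.055,-.33],"slot top")
fit([k[2],k[3]],[.5,0,0,.055,-.33],"slot side")
E
```

```text
caddy [0.4859 0.3386 0.0771] rad2deg 4.42
[[-0.3, 0.0], [0.9, -0.5], [0.8, 0.5], [-0.9, 0.2]]
[[-1.2, -1.0], [0.2, 0.3], [0.8, -0.3]]
wedge [0.4869 0.3389 0.083 ] rad2deg 4.75
[[-0.4, 0.3], [0.5, -0.3], [0.6, -0.1], [-0.4, 0.9]]
[[-0.6, -0.5], [-0.2, 0.0], [1.1, 0.2], [0.4, -0.8]]
wedge top [0.4874 0.3391 0.0664] rad2deg 3.8
[[-0.3, -0.0], [0.6, -0.4], [0.3, -0.1], [-0.7, 0.6]]
wedge side [0.4862 0.3384 0.1078] rad2deg 6.17
[[-0.8, -0.1], [-0.0, 0.3], [1.0, 0.3], [-0.0, -0.6]]
slot [ 0.5234  0.0317 -0.0063  0.0522 -0.3328] rad2deg -0.36
[[-0.4, -0.2], [-0.2, 0.4], [-0.1, -0.1], [0.0, 0.5]]
[[-0.9, 0.3], [-0.6, -0.1], [0.3, 0.1], [0.6, 0.1]]
[[0.2, 0.0], [0.3, -0.4], [0.5, -0.3], [-0.8, 0.2]]
[[0.1, -0.2], [0.5, 0.2], [-0.2, 0.3], [-0.4, -0.0], [0.7, 0.2]]
slot top [ 0.5238  0.0309 -0.0069  0.0529 -0.3324] rad2deg -0.39
[[-0.1, -0.4], [0.1, 0.2], [-0.0, -0.3], [0.0, 0.3]]
[[-0.7, 0.2], [-0.4, -0.2], [0.4, 0.1], [0.7, 0.1]]
slot side [ 0.5231  0.0321 -0.0056  0.0517 -0.3331] rad2deg -0.32
[[0.1, 0.1], [0.2, -0.4], [0.3, -0.4], [-1.0, 0.1]]
[[0.0, -0.2], [0.4, 0.2], [-0.3, 0.3], [-0.5, -0.0], [0.5, 0.0]]
```

```bash
cat > goto.py <<'E'
import sys,numpy as np
from scipy.spatial.transform import Rotation as R
from station import robot
# args: x y z yang(deg of tool y in world)
x,y,z,a=map(float,sys.argv[1:5]);s=robot.state()
R0=R.from_quat(s["eef_rot"]);a=np.radians(a)
ty=np.array([np.cos(a),np.sin(a),0]);tz=np.array([0,0,-1.]);tx=np.cross(ty,tz)
Rt=R.from_matrix(np.c_[tx,ty,tz])
print("t",s["time"],"lin",np.round(R0.inv().apply(np.array([x,y,z])-s["ee_pos"])*1000,1),"dr",np.round((R0.inv()*Rt).as_rotvec(degrees=True),2))
print("now",np.round(s["ee_pos"],4),"yang",np.degrees(np.arctan2(*R0.as_matrix()[[1,0],1])).round(2),"F",np.round(s["ft_force"],1),"w",round(s["gripper_width"],4),"q",np.round(s["q"],2))
E
python3 goto.py .4867 .3387 .22 94.5
```

```text
t 0.6 lin [-301.8  -14.6    8.2] dr [ -0.    -0.   -29.06]
now [0.2183 0.4775 0.2282] yang 65.44 F [ 0.  -0.2  0.9] w 0.0855 q [ 0.99  0.26 -0.05  1.26 -0.    1.42]
```

```bash
python3 -m creep '[{"linear":[-40,-2,1],"dr":[0,0,-4]},{"linear":[-90,-4,2],"dr":[0,0,-9]},{"linear":[-140,-7,4],"dr":[0,0,-14]},{"linear":[-190,-9,5],"dr":[0,0,-19]},{"linear":[-240,-12,6],"dr":[0,0,-24]},{"linear":[-285,-14,8],"dr":[0,0,-28]},{"linear":[-301.8,-14.6,8],"dr":[0,0,-29]},{"linear":[-301.8,-14.6,8],"dr":[0,0,-29]}]' 85; python3 -m creep '[{"linear":[0,0,0],"dr":[0,0,0]}]'; python3 goto.py .4867 .3387 .134 94.5
```

```text
time: 1.4
ee_pos: [0.4886, 0.3374, 0.2195]
eef_rot: [-0.037, 0.999, -0.0, -0.0]
ft_force: [-1.3, -0.2, 0.0]
gripper_width: 0.0851
time: 1.5
ee_pos: [0.4883, 0.3375, 0.2195]
eef_rot: [-0.037, 0.999, -0.0, -0.0]
ft_force: [0.2, -0.3, 0.2]
gripper_width: 0.0848
t 1.5 lin [ 1.4  1.4 85.5] dr [-0.02 -0.04 -0.26]
now [0.4883 0.3375 0.2195] yang 94.24 F [ 0.2 -0.3  0.2] w 0.0848 q [0.47 0.39 0.11 1.3  0.   0.39]
```

```bash
python3 -m creep '[{"linear":[1.5,1.5,40],"dr":[0,0,0]},{"linear":[1.5,1.5,70],"dr":[0,0,0]},{"linear":[1.5,1.5,85],"dr":[0,0,0]},{"linear":[1.5,1.5,85],"dr":[0,0,0]}]' 85; python3 - <<'E'
from station import robot
import cv2
from z import zoom
for n in("side","top"):
    cv2.imwrite(f"pics/{n}1.png",robot.read_camera(n)["image"][:,:,::-1])
zoom("pics/side1.png",160,90,90,75,8,"pics/s1c.png")
E
python3 goto.py .4867 .3387 .134 94.5
```

```text
time: 1.9
ee_pos: [0.4844, 0.3391, 0.1329]
eef_rot: [-0.037, 0.999, -0.001, -0.002]
ft_force: [-0.5, 0.5, 0.7]
gripper_width: 0.0847
t 2.0 lin [-0.7 -0.8  1.3] dr [-0.   -0.02 -0.22]
now [0.486  0.3395 0.1353] yang 94.28 F [-0.  -0.3  1.1] w 0.085 q [ 0.47  0.42 -0.07  1.09  0.    0.4 ]
```

View pics/s1c.png

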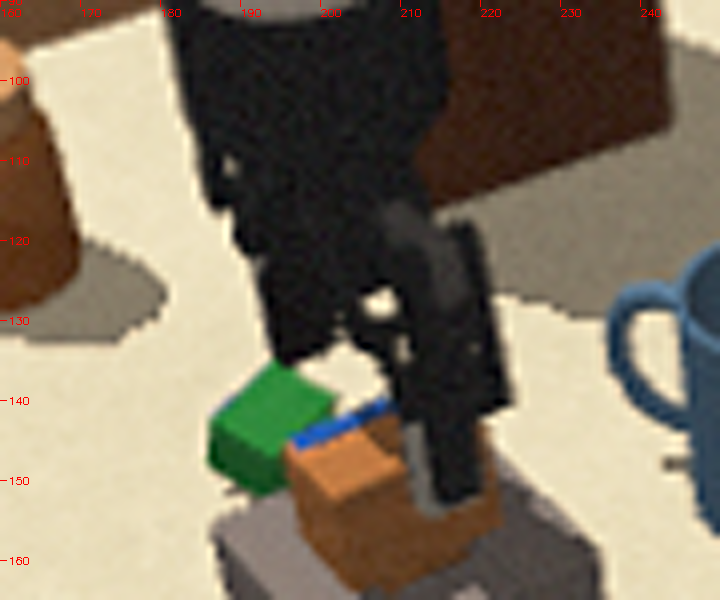

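The fingers straddle the head, one on each y face. I'll close now.

```bash
python3 -m creep '[{"linear":[0,0,0],"dr":[0,0,0]},{"linear":[0,0,0],"dr":[0,0,0]},{"linear":[0,0,0],"dr":[0,0,0]},{"linear":[0,0,0],"dr":[0,0,0]},{"linear":[0,0,0],"dr":[0,0,0]},{"linear":[0,0,0],"dr":[0,0,0]},{"linear":[0,0,0],"dr":[0,0,0]},{"linear":[0,0,0],"dr":[0,0,0]}]' 25 60; python3 goto.py .4867 .3387 .134 94.5
```

```text
time: 2.8
ee_pos: [0.4862, 0.3397, 0.1363]
eef_rot: [-0.037, 0.999, 0.0, 0.0]
ft_force: [-2.1, 0.1, 8.9]
gripper_width: 0.0339
t 2.8 lin [-0.4 -1.   2.3] dr [ 0.03  0.04 -0.22]
now [0.4862 0.3397 0.1363] yang 94.28 F [-2.1  0.1  8.9] w 0.0339 q [ 0.47  0.42 -0.06  1.09  0.    0.4 ]
```

```bash
python3 -m creep '[{"linear":[0,0,-15],"dr":[0,0,0]},{"linear":[0,0,-40],"dr":[0,0,0]},{"linear":[0,0,-75],"dr":[0,0,0]},{"linear":[0,0,-110],"dr":[0,0,0]},{"linear":[0,0,-140],"dr":[0,0,0]},{"linear":[0,0,-150],"dr":[0,0,0]},{"linear":[0,0,-150],"dr":[0,0,0]}]'; python3 goto.py .5235 .0317 .285 89.64;python3 - <<'E'
from station import robot
import cv2
from z import zoom
for n in("side","top"):
    cv2.imwrite(f"pics/{n}2.png",robot.read_camera(n)["image"][:,:,::-1])
zoom("pics/side2.png",150,50,100,75,8,"pics/s2c.png")
zoom("pics/top2.png",110,190,100,75,8,"pics/t2c.png")
E
```

```text
time: 3.5
ee_pos: [0.4866, 0.3398, 0.2871]
eef_rot: [-0.037, 0.999, 0.001, 0.001]
ft_force: [0.4, 0.4, -1.8]
gripper_width: 0.0337
t 3.5 lin [ -13.8 -310.     1.7] dr [0.09 0.14 4.64]
now [0.4866 0.3398 0.2871] yang 94.28 F [ 0.4  0.4 -1.8] w 0.0337 q [0.47 0.38 0.28 1.47 0.   0.4 ]
```

View pics/s2c.png

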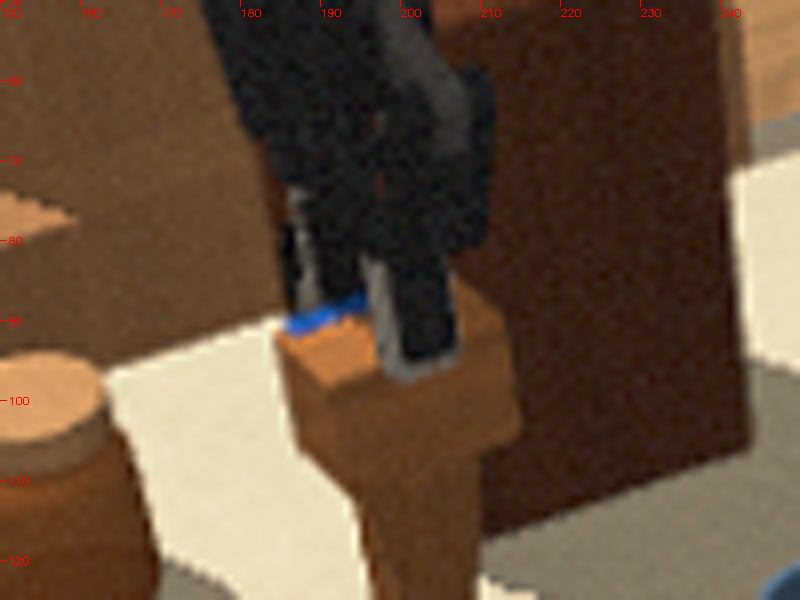

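View pics/t2c.png

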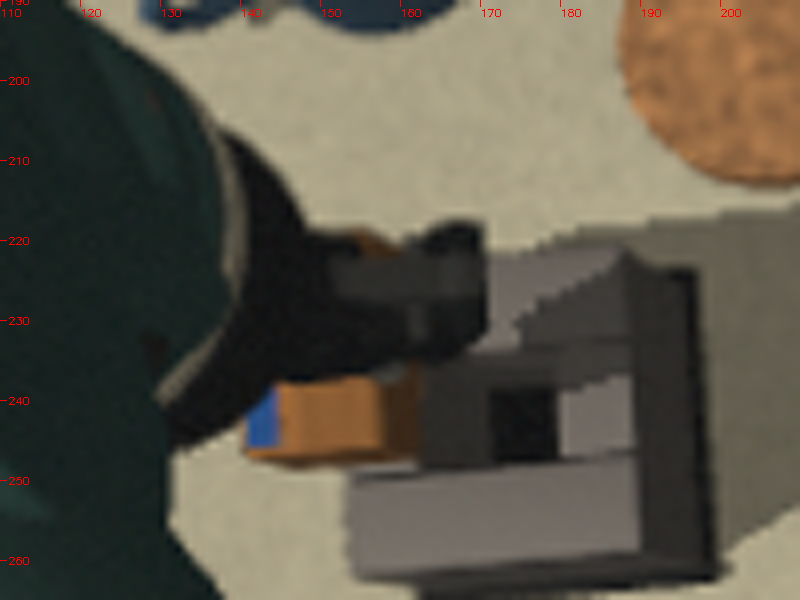

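```bash
python3 - <<'E'
from fit import *
C=cams();T,S=C["top"],C["side"]
sc=lambda l:px(l,150,50,8);tc=lambda l:px(l,110,190,8)
def m(l): return lambda p:np.array(l)/1000.+np.array([0,0,p[3]])
w=[(T,m([(-28,18,0),(-28,-18,0)]),tc([(244,452),(383,460)])),
 (S,m([(-28,18,0),(-28,-18,0),(28,-18,0),(28,-18,-40)]),sc([(276,336),(333,387),(503,320),(520,425)]))]
fit(w,[.4866,.3398,.08,.29],"wedge top in hand")
# predicted fingertip outer
print(px([(410,375)],150,50,8),proj(S,[[.4866,.3398-.018,.2871-.025],[.4866,.3398-.018,.2871-.015],[.4866,.3398-.018,.2871-.005]]))
E
```

```text
wedge top in hand [0.4861 0.3397 0.097  0.2945] rad2deg 5.56
[[-0.4, 1.6], [0.2, -1.4]]
[[-1.2, -0.6], [-0.4, 0.1], [0.8, -0.3], [1.0, 2.1]]
[[200.75   96.375]] [[203.73271629 106.38356499]
 [203.06390986 102.52336616]
 [202.38548809  98.60440655]]
```

The wedge is held without slip, with its top about 8 mm above the TCP and its shoulder about 32 mm below. It's upright and the stripe is towards +y. Next I'll move above the slot, aiming y 3 mm short of the post.

```bash
python3 -m creep '[{"linear":[-2,-30,0],"dr":[0,0,0.5]},{"linear":[-4,-75,0],"dr":[0,0,1]},{"linear":[-6,-120,0],"dr":[0,0,2]},{"linear":[-8,-165,0],"dr":[0,0,3]},{"linear":[-10,-210,0],"dr":[0,0,4]},{"linear":[-12,-255,0],"dr":[0,0,4.6]},{"linear":[-13,-290,0],"dr":[0,0,4.6]},{"linear":[-13.8,-310,0],"dr":[0,0,4.6]}]'; python3 -m creep '[{"linear":[0,0,0],"dr":[0,0,0]}]'; python3 goto.py .5235 .0287 .275 89.64;python3 - <<'E'
from station import robot
import cv2
from z import zoom
for n in("side","top"):
    cv2.imwrite(f"pics/{n}3.png",robot.read_camera(n)["image"][:,:,::-1])
zoom("pics/side3.png",230,130,100,75,8,"pics/s3c.png")
zoom("pics/top3.png",240,185,100,75,8,"pics/t3c.png")
E
```

```text
time: 4.5
ee_pos: [0.5222, 0.0287, 0.2838]
eef_rot: [0.004, 1.0, -0.0, -0.002]
ft_force: [-0.5, 0.0, -1.2]
gripper_width: 0.0334
time: 4.6
ee_pos: [0.5221, 0.0267, 0.2827]
eef_rot: [0.005, 1.0, -0.0, -0.002]
ft_force: [-0.0, 0.1, -1.4]
gripper_width: 0.0338
t 4.6 lin [-1.4  2.1  7.7] dr [-0.04 -0.26 -0.24]
now [0.5221 0.0267 0.2827] yang 89.4 F [-0.   0.1 -1.4] w 0.0338 q [-0.1   0.25  0.08  1.41 -0.   -0.09]
```

View pics/s3c.png

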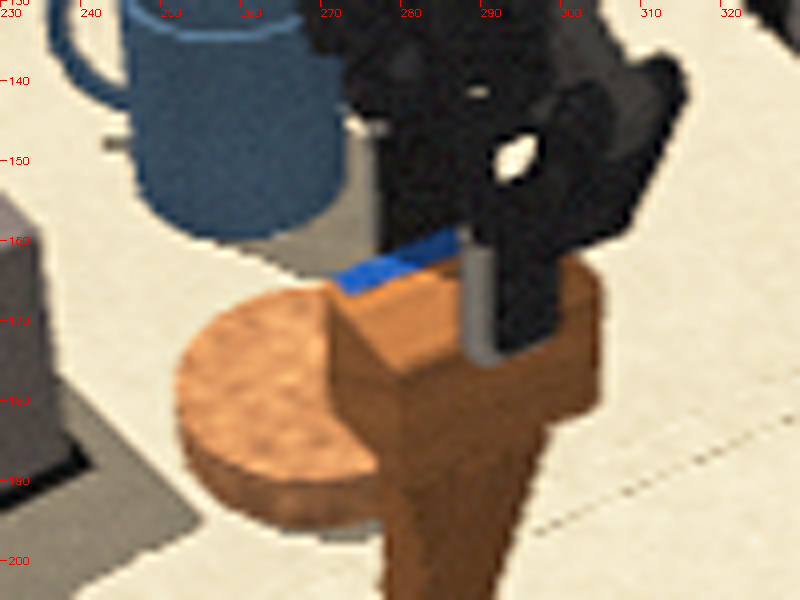

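View pics/t3c.png

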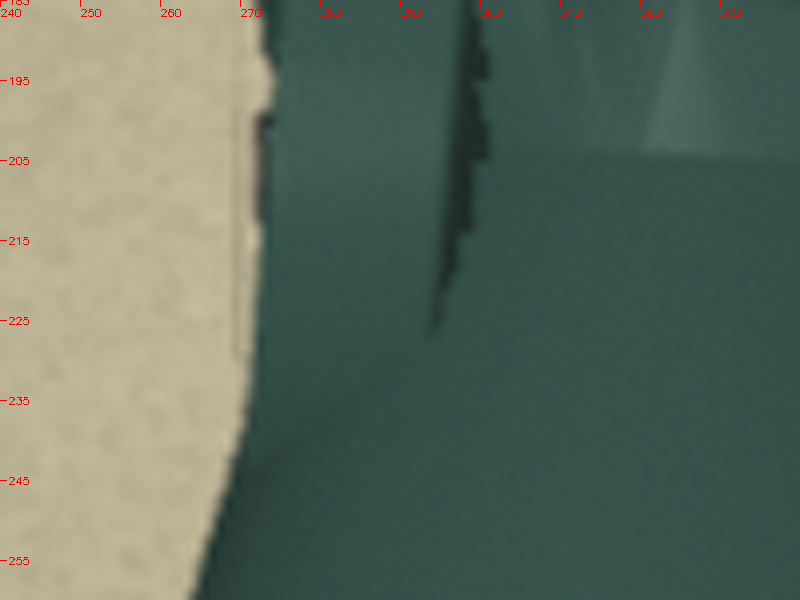

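```bash
python3 -c "
from z import zoom
zoom('pics/side3.png',255,150,75,90,6,'pics/s3d.png')
zoom('pics/side3.png',262,155,56,80,7,'pics/s3d.png')"
```

```text
(no output)
```

View pics/s3d.png

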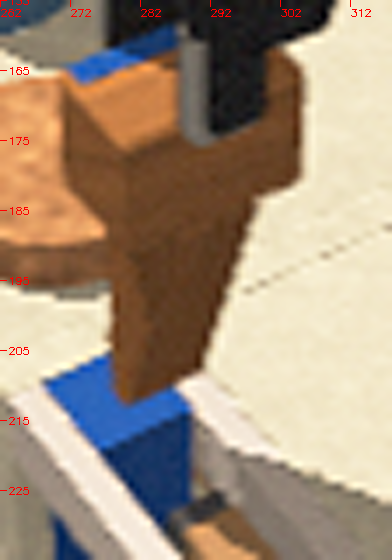

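```bash
cat > wf.py <<'E'
from fit import *
from scipy.spatial.transform import Rotation as R
def wfit(cam,L,u,x0,z0,sz=.0015,sang=2,u0=None):
    L=np.array(L)/1000.
    def P(p): return R.from_rotvec(p[3:6],degrees=True).apply(L)+p[:3]
    def res(p): return np.r_[((proj(cam,P(p))-u)/.7).ravel(),(p[2]-z0)/sz,p[3:5]/sang,(p[5])/sang]
    r=least_squares(res,list(x0)+[z0,0,0,0],x_scale=[.01]*3+[3]*3,loss="soft_l1")
    sd=np.sqrt(np.diag(np.linalg.inv(r.jac.T@r.jac)))
    print("wedge",np.round(r.x,4),"sd",np.round(sd,4));print(np.round(proj(cam,P(r.x))-u,1).tolist())
    return r.x
E
python3 - <<'E'
from wf import *
S=cams()["side"]
u=px([(65,75),(123,153),(299,68),(299,180),(125,403),(205,370)],262,155,7)
L=[(-28,18,40),(-28,-18,40),(28,-18,40),(28,-18,0),(-13,10,-90),(13,10,-90)]
wfit(S,L,u,[.522,.027],.2507)
E
python3 goto.py .5235 .0287 .275 89.64
```

```text
wedge [ 0.5215  0.0284  0.2504  0.2179 -0.7827  0.9792] sd [1.2000e-03 1.6000e-03 1.5000e-03 6.7310e-01 6.5570e-01 1.2752e+00]
[[-2.7, -0.3], [-0.2, -0.0], [1.0, 0.1], [0.6, 0.2], [0.3, 0.3], [-0.4, -0.3]]
t 4.8 lin [-1.6 -0.8  8.3] dr [-0.02 -0.22 -0.04]
now [0.5219 0.0296 0.2833] yang 89.6 F [ 0.2  1.2 -1. ] w 0.0335 q [-0.1   0.25  0.09  1.41 -0.   -0.09]
```

```bash
python3 -m creep '[{"linear":[-1.5,0,10],"dr":[0,0,0]},{"linear":[-1.5,0,20],"dr":[0,0,0]},{"linear":[-1.5,0,28],"dr":[0,0,0]},{"linear":[-1.5,0,35],"dr":[0,0,0]},{"linear":[-1.5,0,40],"dr":[0,0,0]},{"linear":[-1.5,0,40],"dr":[0,0,0]}]'; python3 goto.py .5235 .0287 .275 89.64;python3 - <<'E'
from station import robot
import cv2
from z import zoom
for n in("side",):
    cv2.imwrite(f"pics/{n}4.png",robot.read_camera(n)["image"][:,:,::-1])
zoom("pics/side4.png",255,165,80,75,8,"pics/s4c.png")
E
```

```text
time: 5.4
ee_pos: [0.523, 0.0296, 0.2426]
eef_rot: [0.003, 1.0, -0.0, -0.002]
ft_force: [-0.2, 0.0, -1.4]
gripper_width: 0.0338
t 5.4 lin [ -0.3  -0.9 -32.4] dr [-0.01 -0.27 -0.04]
now [0.523  0.0296 0.2426] yang 89.6 F [-0.2  0.  -1.4] w 0.0338 q [-0.1   0.26 -0.01  1.3  -0.   -0.09]
```

View pics/s4c.png

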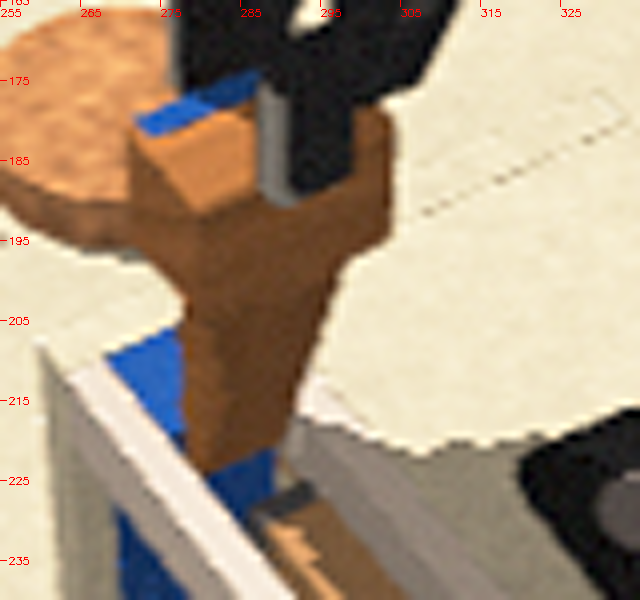

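The tip is now just below the rail tops. It's in front of the post face, between the rails, with no contact. I'll lower it further.

```bash
python3 -m creep '[{"linear":[0,0,5],"dr":[0,0,0]},{"linear":[0,0,10],"dr":[0,0,0]},{"linear":[0,0,15],"dr":[0,0,0]},{"linear":[0,0,15],"dr":[0,0,0]}]'; python3 goto.py .5235 .0317 .275 89.64; python3 -m creep '[{"linear":[0,1,0],"dr":[0,0,0]},{"linear":[0,1,0],"dr":[0,0,0]}]';python3 -m creep '[{"linear":[0,1,0],"dr":[0,0,0]},{"linear":[0,1,0],"dr":[0,0,0]}]'
```

```text
time: 5.85
ee_pos: [0.5228, 0.0295, 0.2274]
eef_rot: [0.004, 1.0, -0.0, -0.003]
ft_force: [-1.0, -0.6, -1.5]
gripper_width: 0.034
t 5.85 lin [ -0.4   2.2 -47.6] dr [-0.02 -0.3  -0.05]
now [0.5228 0.0295 0.2274] yang 89.59 F [-1.  -0.6 -1.5] w 0.034 q [-0.1   0.26 -0.05  1.26 -0.   -0.09]
time: 6.05
ee_pos: [0.5229, 0.0303, 0.2275]
eef_rot: [0.004, 1.0, -0.001, -0.003]
ft_force: [-0.4, -2.5, -2.1]
gripper_width: 0.0335
time: 6.25
ee_pos: [0.5229, 0.0309, 0.2276]
eef_rot: [0.004, 1.0, -0.001, -0.002]
ft_force: [0.5, -3.9, -1.7]
gripper_width: 0.0336
```

The flat side touched the post at TCP y ≈ 0.030 (Fy −4 N). I'll back off 1 mm and lower until it meets the door.

```bash
python3 -m creep '[{"linear":[0,-1.2,1],"dr":[0,0,0]},{"linear":[0,-1.2,3],"dr":[0,0,0]},{"linear":[0,-1.2,5],"dr":[0,0,0]},{"linear":[0,-1.2,5],"dr":[0,0,0]}]'; python3 -m creep '[{"linear":[0,0,2],"dr":[0,0,0]},{"linear":[0,0,4],"dr":[0,0,0]},{"linear":[0,0,4],"dr":[0,0,0]}]';python3 -m creep '[{"linear":[0,0,2],"dr":[0,0,0]},{"linear":[0,0,4],"dr":[0,0,0]},{"linear":[0,0,4],"dr":[0,0,0]}]'
```

```text
time: 6.65
ee_pos: [0.5228, 0.0299, 0.2223]
eef_rot: [0.004, 1.0, -0.001, -0.003]
ft_force: [0.3, -2.2, -1.6]
gripper_width: 0.0336
time: 6.95
ee_pos: [0.5226, 0.0299, 0.2179]
eef_rot: [0.004, 1.0, -0.001, -0.003]
ft_force: [-0.1, -1.3, -2.2]
gripper_width: 0.0335
time: 7.25
ee_pos: [0.5224, 0.0299, 0.2136]
eef_rot: [0.004, 1.0, -0.001, -0.003]
ft_force: [0.5, -2.0, -2.8]
gripper_width: 0.0336
```

```bash
for i in 1 2; do :; done; python3 -m creep '[{"linear":[0,-0.6,1.5],"dr":[0,0,0]},{"linear":[0,-0.6,3],"dr":[0,0,0]},{"linear":[0,-0.6,3],"dr":[0,0,0]}]'; python3 -m creep '[{"linear":[0,0,1.5],"dr":[0,0,0]},{"linear":[0,0,3],"dr":[0,0,0]},{"linear":[0,0,3],"dr":[0,0,0]}]';python3 -m creep '[{"linear":[0,0,1.5],"dr":[0,0,0]},{"linear":[0,0,3],"dr":[0,0,0]},{"linear":[0,0,3],"dr":[0,0,0]}]'
```

```text
time: 7.55
ee_pos: [0.5223, 0.0294, 0.2104]
eef_rot: [0.004, 1.0, -0.001, -0.003]
ft_force: [1.0, -0.2, -1.7]
gripper_width: 0.0336
time: 7.85
ee_pos: [0.5222, 0.0295, 0.2071]
eef_rot: [0.004, 1.0, -0.001, -0.003]
ft_force: [-1.0, -0.7, -1.3]
gripper_width: 0.0333
time: 8.15
ee_pos: [0.5221, 0.0295, 0.2039]
eef_rot: [0.004, 1.0, -0.001, -0.004]
ft_force: [0.1, 0.8, -1.4]
gripper_width: 0.0334
```

```bash
python3 -m creep '[{"linear":[0,0,1],"dr":[0,0,0]},{"linear":[0,0,2],"dr":[0,0,0]},{"linear":[0,0,2],"dr":[0,0,0]}]'; python3 -m creep '[{"linear":[0,0,1],"dr":[0,0,0]},{"linear":[0,0,2],"dr":[0,0,0]},{"linear":[0,0,2],"dr":[0,0,0]}]';python3 -m creep '[{"linear":[0,0,1],"dr":[0,0,0]},{"linear":[0,0,2],"dr":[0,0,0]},{"linear":[0,0,2],"dr":[0,0,0]}]'
```

```text
time: 8.45
ee_pos: [0.522, 0.0295, 0.2018]
eef_rot: [0.004, 1.0, -0.001, -0.004]
ft_force: [0.2, 0.1, -0.9]
gripper_width: 0.0335
time: 8.75
ee_pos: [0.5219, 0.0295, 0.1996]
eef_rot: [0.004, 1.0, -0.001, -0.004]
ft_force: [-0.6, -0.5, -0.9]
gripper_width: 0.0334
time: 9.05
ee_pos: [0.5218, 0.0295, 0.1975]
eef_rot: [0.004, 1.0, -0.001, -0.004]
ft_force: [1.0, -0.9, -1.3]
gripper_width: 0.0336
```

```bash
python3 -m creep '[{"linear":[0,0,1],"dr":[0,0,0]},{"linear":[0,0,2],"dr":[0,0,0]},{"linear":[0,0,2],"dr":[0,0,0]}]'; python3 -m creep '[{"linear":[0,0,1],"dr":[0,0,0]},{"linear":[0,0,2],"dr":[0,0,0]},{"linear":[0,0,2],"dr":[0,0,0]}]';python3 - <<'E'
from station import robot
import cv2
from z import zoom
for n in("side",):
    cv2.imwrite(f"pics/{n}5.png",robot.read_camera(n)["image"][:,:,::-1])
zoom("pics/side5.png",255,175,80,75,8,"pics/s5c.png")
E
```

```text
time: 9.35
ee_pos: [0.5217, 0.0295, 0.1953]
eef_rot: [0.004, 1.0, -0.001, -0.004]
ft_force: [0.0, 0.1, -1.6]
gripper_width: 0.0332
time: 9.65
ee_pos: [0.5216, 0.0295, 0.1932]
eef_rot: [0.004, 1.0, -0.001, -0.004]
ft_force: [-0.1, -0.4, -1.0]
gripper_width: 0.0335
```

View pics/s5c.png

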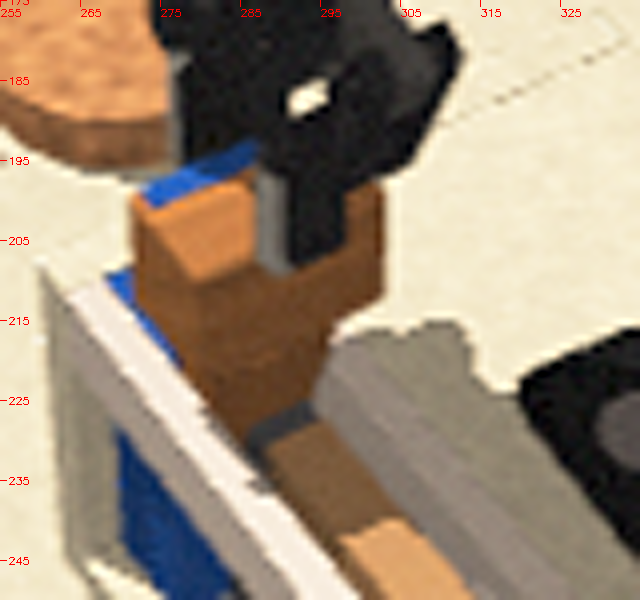

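The stem is in the slot and the door's dark edge is very close to it. I'll go on in small steps.

```bash
python3 -m creep '[{"linear":[-0.5,0,1],"dr":[0,0,0]},{"linear":[-1,0,2],"dr":[0,0,0]},{"linear":[-1,0,2],"dr":[0,0,0]}]'; python3 -m creep '[{"linear":[0,0,1],"dr":[0,0,0]},{"linear":[0,0,2],"dr":[0,0,0]},{"linear":[0,0,2],"dr":[0,0,0]}]'; python3 -m creep '[{"linear":[0,0,1],"dr":[0,0,0]},{"linear":[0,0,2],"dr":[0,0,0]},{"linear":[0,0,2],"dr":[0,0,0]}]'
```

```text
time: 10.0
ee_pos: [0.5228, 0.0295, 0.1913]
eef_rot: [0.004, 1.0, -0.001, -0.004]
ft_force: [0.2, 0.1, 2.5]
gripper_width: 0.0331
time: 10.3
ee_pos: [0.5228, 0.0295, 0.1892]
eef_rot: [0.004, 1.0, -0.0, -0.004]
ft_force: [0.2, -0.5, 1.8]
gripper_width: 0.0338
time: 10.6
ee_pos: [0.5227, 0.0295, 0.1871]
eef_rot: [0.004, 1.0, -0.0, -0.004]
ft_force: [-0.6, 1.1, 1.1]
gripper_width: 0.0334
```

Fz rose by about 3 N, so the wedge touches the door with the shoulder about 25 mm short of home. I'll let go, lift and look.

```bash
python3 -m creep '[{"linear":[0,0,0],"dr":[0,0,0]},{"linear":[0,0,0],"dr":[0,0,0]},{"linear":[0,0,0],"dr":[0,0,0]},{"linear":[0,0,0],"dr":[0,0,0]},{"linear":[0,0,0],"dr":[0,0,0]}]' 65; python3 -m creep '[{"linear":[0,0,-15],"dr":[0,0,0]},{"linear":[0,0,-35],"dr":[0,0,0]},{"linear":[0,0,-60],"dr":[0,0,0]},{"linear":[0,0,-70],"dr":[0,0,0]},{"linear":[0,0,-70],"dr":[0,0,0]}]'; python3 - <<'E'
from station import robot
import cv2
from z import zoom
for n in("side","top"):
    cv2.imwrite(f"pics/{n}6.png",robot.read_camera(n)["image"][:,:,::-1])
zoom("pics/side6.png",255,175,80,75,8,"pics/s6c.png")
E
```

```text
time: 11.1
ee_pos: [0.5227, 0.0295, 0.1871]
eef_rot: [0.004, 1.0, -0.0, -0.004]
ft_force: [-0.7, 0.2, 0.7]
gripper_width: 0.0651
time: 11.6
ee_pos: [0.5239, 0.0295, 0.2578]
eef_rot: [0.004, 1.0, -0.001, -0.003]
ft_force: [-0.3, 0.1, 0.1]
gripper_width: 0.0652
```

View pics/s6c.png

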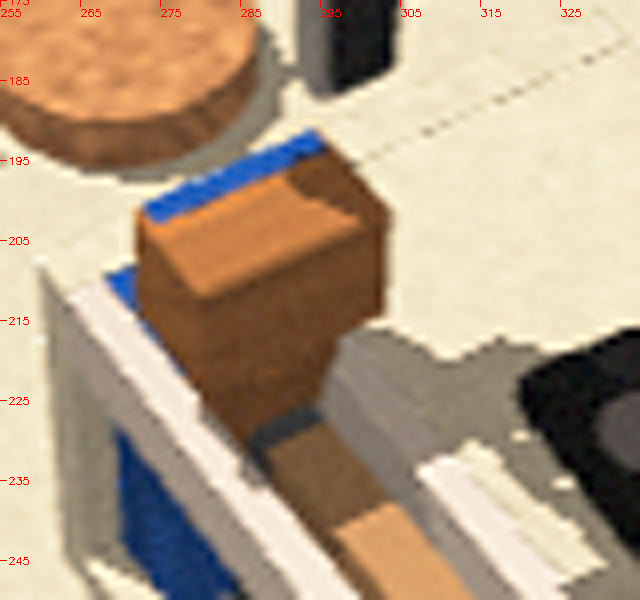

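The wedge stands on its own and upright in the slot. Its top corners in the crop are (138,212), (203,297), (388,212) and (322,130). Next I'll measure its pose.

```bash
python3 - <<'E'
from wf import *
S=cams()["side"]
u=px([(138,212),(203,297),(388,212),(322,130),(386,312)],255,175,8)
L=[(-28,18,40),(-28,-18,40),(28,-18,40),(28,18,40),(28,-18,0)]
wfit(S,L,u,[.5235,.0317],.155,sz=.02)
E
python3 goto.py .5235 .030 .25 89.64
```

```text
wedge [ 0.541   0.0589  0.1188  0.2352 -0.434  -0.7025] sd [0.0082 0.0124 0.0154 1.6107 1.4351 1.4521]
[[-0.4, -0.3], [0.3, -0.0], [0.3, 0.0], [-0.6, -0.1], [0.2, 0.3]]
t 11.8 lin [-0.7  0.4  5.9] dr [-0.05 -0.56 -0.05]
now [0.5229 0.0296 0.2559] yang 89.59 F [-1.2 -0.6  0. ] w 0.0649 q [-0.1   0.26  0.02  1.34 -0.   -0.09]
```

```bash
python3 -m creep '[{"linear":[0,0,0],"dr":[0,0.5,0]},{"linear":[0,1,0],"dr":[0,0.5,0]},{"linear":[0,1,0],"dr":[0,0.5,0]},{"linear":[0,1,0],"dr":[0,0.5,0]},{"linear":[0,1,0],"dr":[0,0.5,0]},{"linear":[0,1,0],"dr":[0,0.5,0]},{"linear":[0,1,0],"dr":[0,0.5,0]}]' 0 60; python3 -m creep '[{"linear":[0,0,8],"dr":[0,0,0]},{"linear":[0,0,16],"dr":[0,0,0]},{"linear":[0,0,24],"dr":[0,0,0]},{"linear":[0,0,28],"dr":[0,0,0]},{"linear":[0,0,28],"dr":[0,0,0]}]';  python3 - <<'E'
from station import robot
import cv2
from z import zoom
for n in("side",):
    cv2.imwrite(f"pics/{n}7.png",robot.read_camera(n)["image"][:,:,::-1])
zoom("pics/side7.png",255,165,80,75,8,"pics/s7c.png")
E
```

```text
time: 12.5
ee_pos: [0.5229, 0.0306, 0.256]
eef_rot: [0.004, 1.0, -0.0, -0.009]
ft_force: [-0.3, -0.5, 0.3]
gripper_width: 0.0001
time: 13.0
ee_pos: [0.522, 0.0306, 0.2272]
eef_rot: [0.004, 1.0, -0.0, -0.01]
ft_force: [-0.2, 0.3, 0.1]
gripper_width: -0.0
```

View pics/s7c.png

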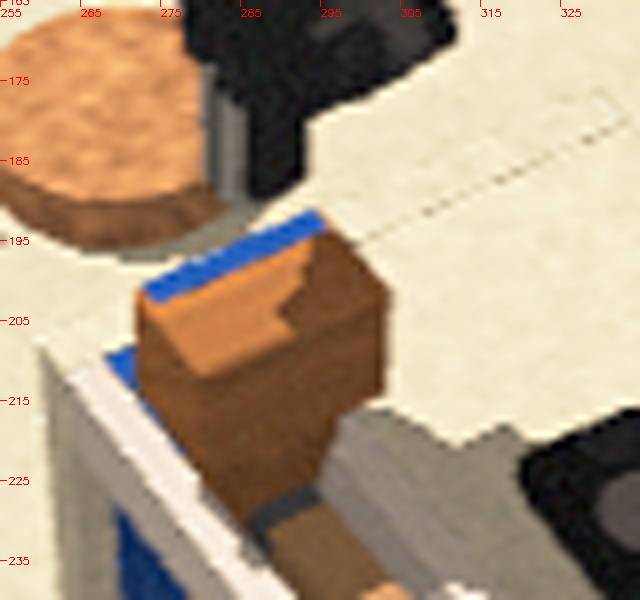

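```bash
python3 - <<'E'
from fit import *
S=robot.read_camera("side")
p=np.array(robot.state()["ee_pos"]);print(p)
for d in (0,.01,.025,.032,.04):
    print(d,np.round((proj(S,[p-[0,0,d]])[0]+.5-[255,165])*8))
for z in (.190,.195,.2): print(z,np.round((proj(S,[[.5235,.0317,z]])[0]+.5-[255,165])*8))
E
python3 goto.py .5235 .0306 .22 89.64
```

```text
[0.52236807 0.03055665 0.22803681]
0 [259. 191.]
0.01 [259. 221.]
0.025 [259. 264.]
0.032 [260. 284.]
0.04 [260. 307.]
0.19 [261. 297.]
0.195 [261. 283.]
0.2 [261. 268.]
t 13.1 lin [-1.3  0.1  8. ] dr [-0.05 -1.05 -0.05]
now [0.5224 0.0306 0.228 ] yang 89.59 F [-0.9 -0.1 -0.3] w -0.0001 q [-0.1   0.27 -0.03  1.28 -0.   -0.09]
```

The side view shows the fingertips higher than the nominal geometry says, so I'll go down by force instead. I'm also taking out the 1° tilt.

```bash
python3 -m creep '[{"linear":[-1,0.5,0],"dr":[0,-1.05,0]},{"linear":[-1,0.5,3],"dr":[0,-1.05,0]},{"linear":[-1,0.5,6],"dr":[0,-1.05,0]},{"linear":[-1,0.5,6],"dr":[0,-1.05,0]}]'; python3 -m creep '[{"linear":[0,0,2],"dr":[0,0,0]},{"linear":[0,0,4],"dr":[0,0,0]},{"linear":[0,0,4],"dr":[0,0,0]}]'; python3 -m creep '[{"linear":[0,0,2],"dr":[0,0,0]},{"linear":[0,0,4],"dr":[0,0,0]},{"linear":[0,0,4],"dr":[0,0,0]}]'; python3 goto.py .5235 .0306 .22 89.64
```

```text
time: 13.5
ee_pos: [0.523, 0.0311, 0.2216]
eef_rot: [0.004, 1.0, -0.0, -0.0]
ft_force: [0.4, -0.2, -0.4]
gripper_width: 0.0
time: 13.8
ee_pos: [0.5229, 0.0311, 0.2173]
eef_rot: [0.004, 1.0, -0.0, -0.001]
ft_force: [-0.6, 0.3, -0.4]
gripper_width: -0.0
time: 14.1
ee_pos: [0.5228, 0.0311, 0.213]
eef_rot: [0.004, 1.0, -0.0, -0.001]
ft_force: [-0.7, -0.3, 0.0]
gripper_width: -0.0004
t 14.1 lin [-0.7 -0.5 -7. ] dr [-0.04 -0.08 -0.05]
now [0.5228 0.0311 0.213 ] yang 89.59 F [-0.7 -0.3  0. ] w -0.0004 q [-0.1   0.27 -0.08  1.22 -0.   -0.09]
```

```bash
python3 -m creep '[{"linear":[0,0,2],"dr":[0,0,0]},{"linear":[0,0,4],"dr":[0,0,0]},{"linear":[0,0,4],"dr":[0,0,0]}]'; python3 -m creep '[{"linear":[0,0,2],"dr":[0,0,0]},{"linear":[0,0,4],"dr":[0,0,0]},{"linear":[0,0,4],"dr":[0,0,0]}]';  python3 - <<'E'
from station import robot
import cv2
from z import zoom
for n in("side",):
    cv2.imwrite(f"pics/{n}8.png",robot.read_camera(n)["image"][:,:,::-1])
zoom("pics/side8.png",255,165,80,75,8,"pics/s8c.png")
E
```

```text
time: 14.4
ee_pos: [0.5227, 0.0311, 0.2087]
eef_rot: [0.004, 1.0, -0.0, -0.001]
ft_force: [-0.4, 0.5, 0.7]
gripper_width: -0.0003
time: 14.7
ee_pos: [0.5225, 0.0311, 0.2044]
eef_rot: [0.004, 1.0, -0.0, -0.001]
ft_force: [0.2, -0.1, 0.1]
gripper_width: -0.0002
```

View pics/s8c.png

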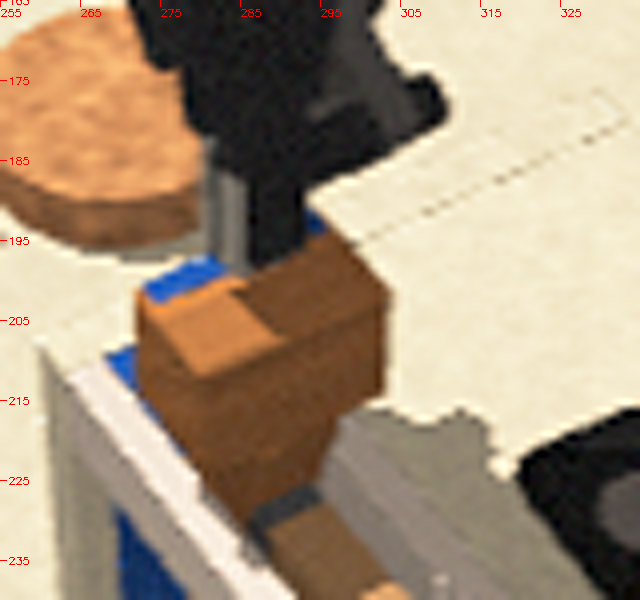

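```bash
python3 -m creep '[{"linear":[0,0,2],"dr":[0,0,0]},{"linear":[0,0,4],"dr":[0,0,0]},{"linear":[0,0,4],"dr":[0,0,0]}]'; python3 -m creep '[{"linear":[0,0,1.5],"dr":[0,0,0]},{"linear":[0,0,3],"dr":[0,0,0]},{"linear":[0,0,3],"dr":[0,0,0]}]';  python3 -m creep '[{"linear":[0,0,1.5],"dr":[0,0,0]},{"linear":[0,0,3],"dr":[0,0,0]},{"linear":[0,0,3],"dr":[0,0,0]}]'; python3 -m creep '[{"linear":[0,0,1.5],"dr":[0,0,0]},{"linear":[0,0,3],"dr":[0,0,0]},{"linear":[0,0,3],"dr":[0,0,0]}]'
```

```text
time: 15.05
ee_pos: [0.5224, 0.0311, 0.2003]
eef_rot: [0.004, 1.0, -0.0, -0.001]
ft_force: [0.5, 0.3, -0.1]
gripper_width: -0.0001
time: 15.35
ee_pos: [0.5223, 0.0311, 0.1971]
eef_rot: [0.004, 1.0, -0.0, -0.001]
ft_force: [-0.0, -0.0, 0.2]
gripper_width: 0.0
time: 15.65
ee_pos: [0.5222, 0.0311, 0.1938]
eef_rot: [0.004, 1.0, -0.0, -0.002]
ft_force: [-0.5, 0.2, 0.2]
gripper_width: -0.0002
time: 15.95
ee_pos: [0.5222, 0.0311, 0.1908]
eef_rot: [0.004, 1.0, -0.0, -0.002]
ft_force: [0.2, -0.3, -0.2]
gripper_width: -0.0002
```

```bash
python3 - <<'E'
from station import robot
import cv2
from z import zoom
for n in("side","top"):
    cv2.imwrite(f"pics/{n}9.png",robot.read_camera(n)["image"][:,:,::-1])
zoom("pics/side9.png",255,165,80,75,8,"pics/s9c.png")
E
```

```text
(no output)
```

View pics/s9c.png

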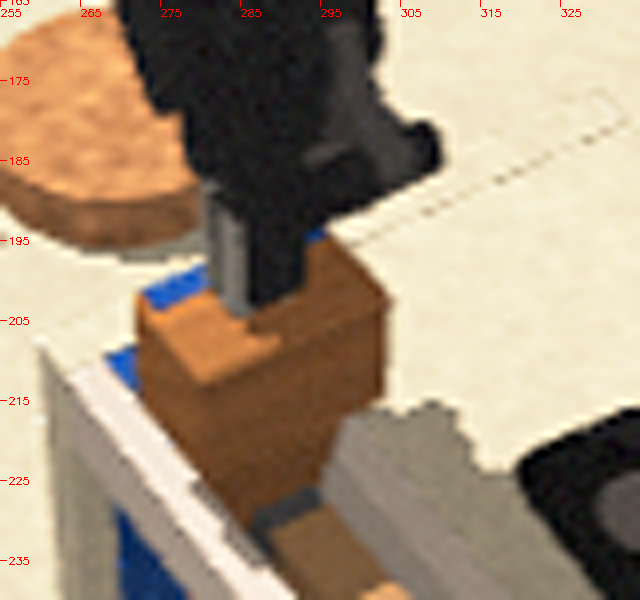

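View pics/side9.png

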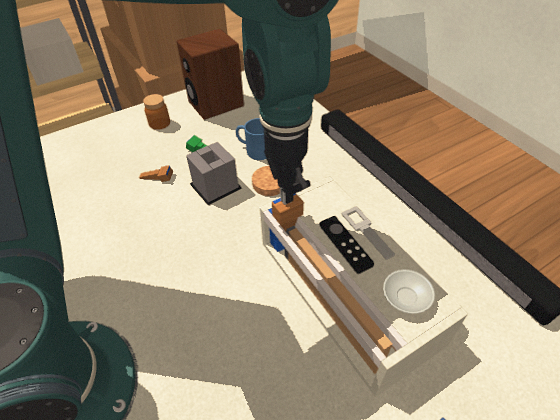

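Almost touching: the tips' shadow meets them on the head. Going on in small steps.

```bash
python3 -m creep '[{"linear":[-0.5,0,1.5],"dr":[0,0,0]},{"linear":[-1,0,3],"dr":[0,0,0]},{"linear":[-1,0,3],"dr":[0,0,0]}]';  python3 -m creep '[{"linear":[0,0,1.5],"dr":[0,0,0]},{"linear":[0,0,3],"dr":[0,0,0]},{"linear":[0,0,3],"dr":[0,0,0]}]'; python3 -m creep '[{"linear":[0,0,1.5],"dr":[0,0,0]},{"linear":[0,0,3],"dr":[0,0,0]},{"linear":[0,0,3],"dr":[0,0,0]}]'
```

```text
time: 16.35
ee_pos: [0.5232, 0.0311, 0.1876]
eef_rot: [0.004, 1.0, -0.0, -0.002]
ft_force: [-0.5, 0.5, 0.6]
gripper_width: -0.0002
time: 16.65
ee_pos: [0.5231, 0.0311, 0.1843]
eef_rot: [0.004, 1.0, -0.0, -0.002]
ft_force: [-0.5, 0.1, -0.3]
gripper_width: 0.0002
time: 16.95
ee_pos: [0.5229, 0.0311, 0.181]
eef_rot: [0.004, 1.0, -0.0, -0.002]
ft_force: [-0.2, -0.1, 0.5]
gripper_width: 0.0001
```

```bash
python3 - <<'E'
from station import robot
import cv2
from z import zoom
for n in("side","top"):
    cv2.imwrite(f"pics/{n}10.png",robot.read_camera(n)["image"][:,:,::-1])
zoom("pics/side10.png",255,165,80,75,8,"pics/s10c.png")
E
```

```text
(no output)
```

View pics/s10c.png

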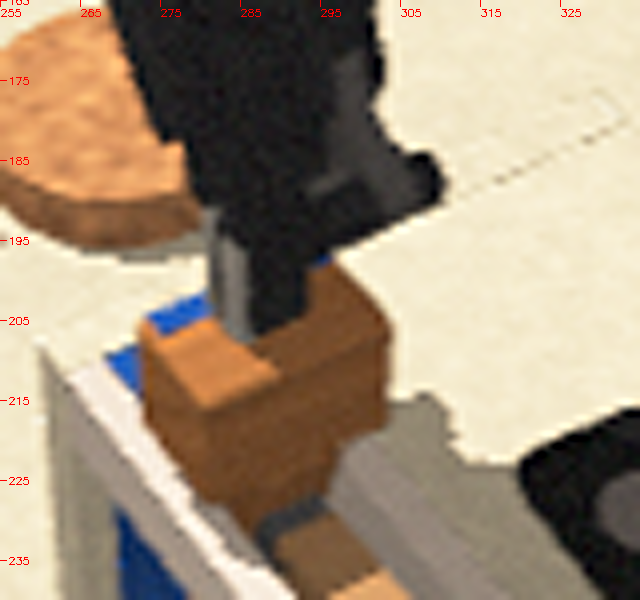

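The head is now going down, about 10 mm lower in the picture, and the door edge moves with it. I'll keep pressing until it stops.

```bash
python3 -m creep '[{"linear":[-0.2,0,1.5],"dr":[0,0,0]},{"linear":[-0.5,0,3],"dr":[0,0,0]}]';  python3 -m creep '[{"linear":[0,0,1.5],"dr":[0,0,0]},{"linear":[0,0,3],"dr":[0,0,0]}]'; python3 -m creep '[{"linear":[0,0,1.5],"dr":[0,0,0]},{"linear":[0,0,2],"dr":[0,0,0]}]'; python3 -m creep '[{"linear":[0,0,1],"dr":[0,0,0]},{"linear":[0,0,2],"dr":[0,0,0]}]'
```

```text
time: 17.25
ee_pos: [0.5234, 0.0311, 0.1781]
eef_rot: [0.004, 1.0, -0.0, -0.002]
ft_force: [0.4, 0.9, 4.3]
gripper_width: -0.0003
time: 17.45
ee_pos: [0.5235, 0.0311, 0.175]
eef_rot: [0.004, 1.0, -0.0, -0.002]
ft_force: [0.2, -0.4, 3.6]
gripper_width: -0.0001
time: 17.65
ee_pos: [0.5234, 0.0311, 0.1728]
eef_rot: [0.004, 1.0, -0.0, -0.002]
ft_force: [0.2, -0.1, 3.6]
gripper_width: -0.0
time: 17.85
ee_pos: [0.5235, 0.0311, 0.1709]
eef_rot: [0.004, 1.0, -0.0, -0.002]
ft_force: [-1.3, 1.4, 12.7]
gripper_width: -0.0004
```

```bash
python3 -m creep '[{"linear":[0,0,0.5],"dr":[0,0,0]},{"linear":[0,0,1],"dr":[0,0,0]}]';  python3 - <<'E'
from station import robot
import cv2
from z import zoom
for n in("side","top"):
    cv2.imwrite(f"pics/{n}11.png",robot.read_camera(n)["image"][:,:,::-1])
zoom("pics/side11.png",255,165,80,75,8,"pics/s11c.png")
E
```

```text
time: 18.05
ee_pos: [0.524, 0.0313, 0.1707]
eef_rot: [0.004, 1.0, -0.0, -0.001]
ft_force: [-1.7, 1.1, 17.8]
gripper_width: -0.0002
```

View pics/s11c.png

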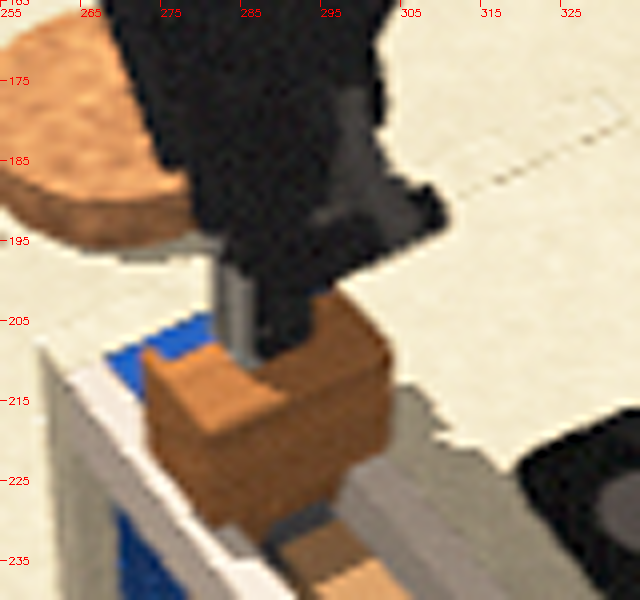

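```bash
python3 - <<'E'
from fit import *
S=robot.read_camera("side")
for h in (0,.004,.008,.012):
    P=place([.5235,.031,-.006],np.array([(-28,-18,40),(28,-18,40),(28,-18,0),(-28,18,40)])/1000.);P[:,2]+=.13+h
    print(h,np.round((proj(S,P)+.5-[255,165])*8).tolist())
E
```

```text
0 [[205.0, 444.0], [396.0, 355.0], [392.0, 459.0], [131.0, 352.0]]
0.004 [[204.0, 433.0], [396.0, 344.0], [392.0, 449.0], [130.0, 342.0]]
0.008 [[204.0, 422.0], [396.0, 333.0], [393.0, 439.0], [130.0, 331.0]]
0.012 [[204.0, 411.0], [397.0, 322.0], [393.0, 429.0], [129.0, 320.0]]
```

```bash
python3 -m creep '[{"linear":[0,0,0.7],"dr":[0,0,0]},{"linear":[0,0,1.3],"dr":[0,0,0]}]';python3 -m creep '[{"linear":[0,0,0.7],"dr":[0,0,0]},{"linear":[0,0,1.3],"dr":[0,0,0]}]'
```

```text
time: 18.4
ee_pos: [0.5245, 0.0314, 0.1705]
eef_rot: [0.003, 1.0, -0.0, -0.0]
ft_force: [-4.4, 1.8, 23.6]
gripper_width: -0.0001
time: 18.6
ee_pos: [0.5249, 0.0314, 0.1703]
eef_rot: [0.003, 1.0, -0.0, 0.001]
ft_force: [-4.3, 1.7, 23.5]
gripper_width: 0.0001
```

It stops hard: 24 N moves it only 0.2 mm. I'll retract and check from both cameras.

```bash
python3 -m creep '[{"linear":[0,0,-10],"dr":[0,0,0]},{"linear":[0,0,-40],"dr":[0,0,0]},{"linear":[0,0,-85],"dr":[0,0,0]},{"linear":[20,45,-130],"dr":[0,0,0]},{"linear":[20,90,-140],"dr":[0,0,0]},{"linear":[20,135,-140],"dr":[0,0,0]},{"linear":[20,180,-140],"dr":[0,0,0]},{"linear":[20,200,-140],"dr":[0,0,0]}]';  python3 - <<'E'
from station import robot
import cv2
from z import zoom
for n in("side","top"):
    cv2.imwrite(f"pics/{n}12.png",robot.read_camera(n)["image"][:,:,::-1])
zoom("pics/side12.png",255,185,70,60,10,"pics/s12c.png")
zoom("pics/top12.png",265,200,70,50,10,"pics/t12c.png")
E
```

```text
time: 19.4
ee_pos: [0.5054, 0.235, 0.3102]
eef_rot: [0.002, 1.0, 0.0, 0.001]
ft_force: [-0.8, -0.4, -0.4]
gripper_width: 0.0
```

View pics/s12c.png

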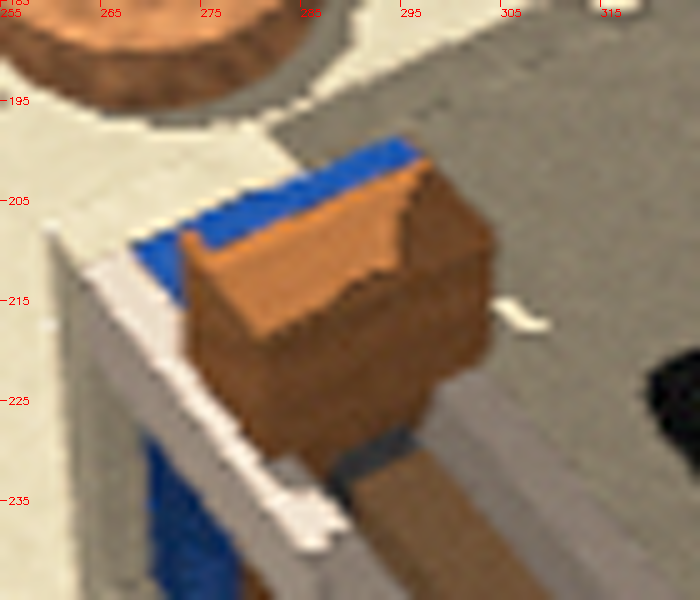

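View pics/t12c.png

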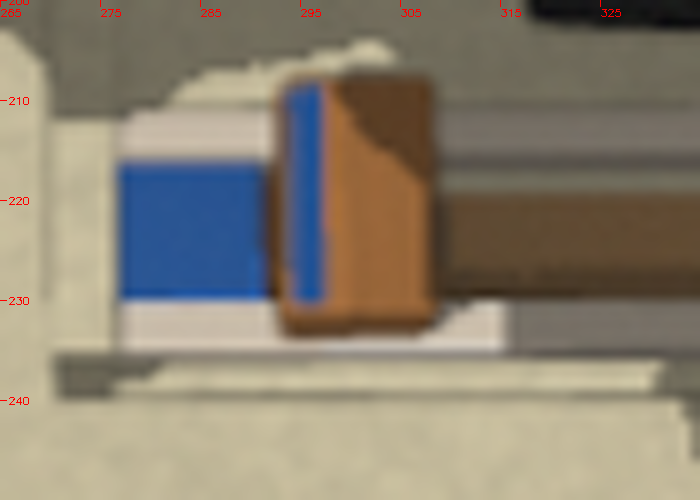

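View pics/top12.png

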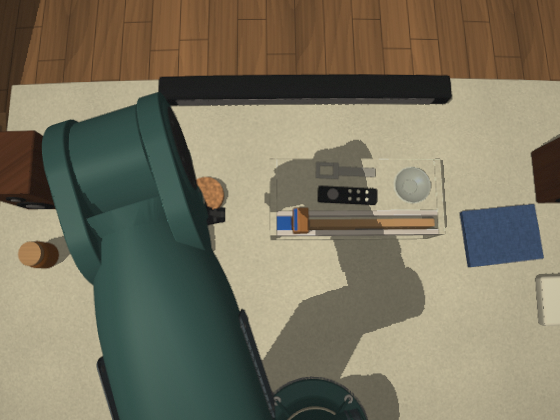

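```bash
python3 - <<'E'
from fit import *
C=cams();T,S=C["top"],C["side"]
def m(l): return lambda p:np.array(l)/1000.+np.array([0,0,p[3]])
s=(S,m([(-28,18,40),(-28,-18,40),(28,-18,40),(28,18,40),(28,-18,0),(-28,18,0),(-28,-18,0)]),px([(183,230),(262,338),(493,240),(405,135),(490,365),(188,355),(270,455)],255,185,10))
t=(T,m([(28,18,40),(28,-18,40),(-28,-18,40),(-28,18,40)]),px([(283,80),(430,75),(433,315),(286,315)],265,200,10))
fit([s,t],[.5235,.03,0,.13],"both")
fit([s],[.5235,.03,0,.13],"side")
print(np.round(robot.state()["ft_force"],1))
E
```

```text
both [ 0.5257  0.0306 -0.0226  0.1324] rad2deg -1.3
[[-0.9, -0.3], [0.2, 0.4], [1.2, -0.6], [0.6, -1.1], [1.0, 0.1], [-0.8, 0.4], [-0.3, 1.8]]
[[-0.7, -0.6], [0.5, 0.0], [0.2, 0.6], [-1.1, 0.5]]
side [ 0.5467  0.0649 -0.039   0.088 ] rad2deg -2.23
[[-0.0, -0.0], [0.3, -0.0], [-0.1, -0.0], [0.2, 0.1], [-0.2, -0.2], [0.0, -0.3], [-0.2, 0.5]]
[-0.3 -0.3 -0.6]
```

The fit puts the shoulder at 0.132 ± 0.002 m, where home is 0.130. To be sure, I'll tap once more with more force.

```bash
python3 goto.py .5245 .0310 .2 89.64
```

```text
t 19.6 lin [ -19.6 -200.4  110.2] dr [-0.03  0.08  0.02]
now [0.5059 0.2316 0.3101] yang 89.66 F [-0.3 -0.3 -0.6] w 0.0002 q [ 0.28  0.31  0.24  1.5  -0.    0.29]
```

```bash
python3 -m creep '[{"linear":[-5,-50,0],"dr":[0,0,0]},{"linear":[-10,-95,20],"dr":[0,0,0]},{"linear":[-15,-140,40],"dr":[0,0,0]},{"linear":[-19.6,-185,60],"dr":[0,0,0]},{"linear":[-19.6,-200.4,80],"dr":[0,0,0]},{"linear":[-19.6,-200.4,100],"dr":[0,0,0]},{"linear":[-19.6,-200.4,115],"dr":[0,0,0]},{"linear":[-19.6,-200.4,115],"dr":[0,0,0]}]'; python3 goto.py .5245 .0310 .172 89.64
```

```text
time: 20.4
ee_pos: [0.5232, 0.0298, 0.1939]
eef_rot: [0.004, 1.0, -0.0, -0.001]
ft_force: [0.2, -0.6, 0.3]
gripper_width: 0.0003
t 20.4 lin [-1.3  1.3 21.9] dr [-0.03 -0.08 -0.1 ]
now [0.5232 0.0298 0.1939] yang 89.54 F [ 0.2 -0.6  0.3] w 0.0003 q [-0.1   0.28 -0.13  1.17 -0.   -0.09]
```

```bash
python3 -m creep '[{"linear":[-0.5,0.5,7],"dr":[0,0,0]},{"linear":[-1,1,14],"dr":[0,0,0]},{"linear":[-1,1,20],"dr":[0,0,0]},{"linear":[-1,1,20],"dr":[0,0,0]}]'; python3 -m creep '[{"linear":[0,0,1.5],"dr":[0,0,0]},{"linear":[0,0,3],"dr":[0,0,0]},{"linear":[0,0,3],"dr":[0,0,0]}]'; python3 -m creep '[{"linear":[0,0,1],"dr":[0,0,0]},{"linear":[0,0,2],"dr":[0,0,0]}]'
```

```text
time: 20.8
ee_pos: [0.5238, 0.0308, 0.1732]
eef_rot: [0.004, 1.0, -0.0, -0.001]
ft_force: [-0.4, -0.5, 0.6]
gripper_width: -0.0002
time: 21.1
ee_pos: [0.524, 0.0309, 0.1706]
eef_rot: [0.004, 1.0, -0.0, -0.001]
ft_force: [-0.3, 0.9, 1.9]
gripper_width: -0.0001
time: 21.3
ee_pos: [0.5247, 0.0309, 0.1702]
eef_rot: [0.004, 1.0, -0.0, 0.001]
ft_force: [-4.6, 1.9, 30.5]
gripper_width: -0.0001
```

At 30 N the stop is at the same height (0.1702), so the wedge is home. I'll retract and do the final check.

```bash
python3 -m creep '[{"linear":[0,0,-10],"dr":[0,0,0]},{"linear":[0,0,-40],"dr":[0,0,0]},{"linear":[0,0,-85],"dr":[0,0,0]},{"linear":[20,45,-130],"dr":[0,0,0]},{"linear":[20,90,-140],"dr":[0,0,0]},{"linear":[20,135,-140],"dr":[0,0,0]},{"linear":[20,180,-140],"dr":[0,0,0]},{"linear":[20,200,-140],"dr":[0,0,0]}]';python3 -m creep '[{"linear":[0,0,0],"dr":[0,0,0]},{"linear":[0,0,0],"dr":[0,0,0]}]';  python3 - <<'E'
from station import robot
import cv2
from z import zoom
for n in("side","top"):
    cv2.imwrite(f"pics/{n}13.png",robot.read_camera(n)["image"][:,:,::-1])
zoom("pics/side13.png",255,185,70,60,10,"pics/s13c.png")
a,b=cv2.imread("pics/side12.png"),cv2.imread("pics/side13.png")
print(cv2.absdiff(a[185:245,270:310],b[185:245,270:310]).mean())
E
```

```text
time: 22.1
ee_pos: [0.5056, 0.2347, 0.3103]
eef_rot: [0.002, 1.0, 0.0, 0.001]
ft_force: [-0.9, -0.4, 0.7]
gripper_width: -0.0002
time: 22.3
ee_pos: [0.5055, 0.2349, 0.3103]
eef_rot: [0.002, 1.0, -0.0, 0.001]
ft_force: [-0.2, 1.0, -0.4]
gripper_width: -0.0001
2.970972222222222
```

View pics/side13.png

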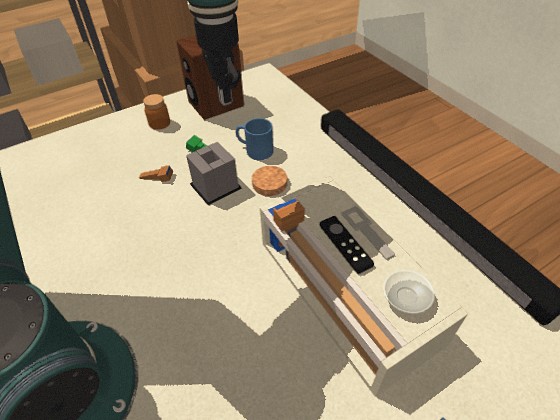

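View pics/s13c.png

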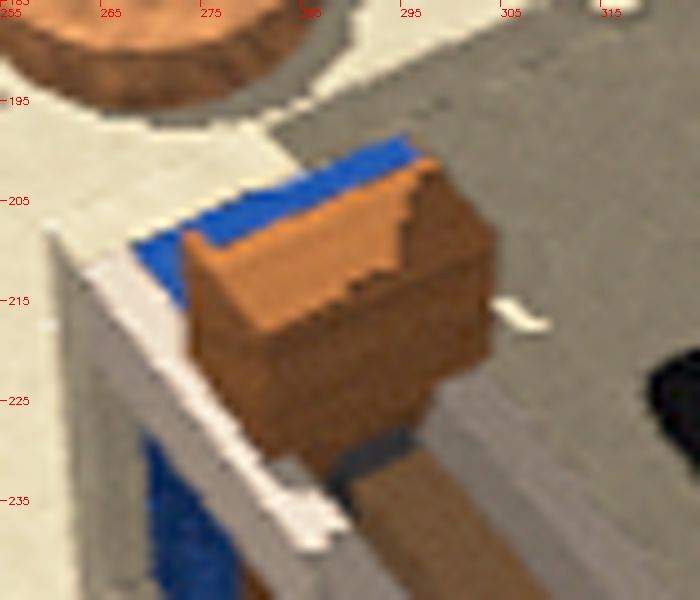

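```bash
python3 - <<'E'
from fit import *
S=robot.read_camera("side")
im=cv2.imread("pics/side13.png")[185:245,255:325]
out=[]
for h,y in ((0,.0325),(.004,.0325)):
    a=cv2.resize(im,None,fx=10,fy=10,interpolation=cv2.INTER_CUBIC)[:, :400+150]
    def q(L,c,x0=.5245,yy=y,hh=h,closed=True,yaw=-.01):
        P=place([x0,yy,yaw],np.array(L)/1000.);P[:,2]+=.13+hh
        u=np.int32((proj(S,P)+.5-[255,185])*10);cv2.polylines(a,[u],closed,c,1);return u.tolist()
    q([(-28,18,40),(-28,-18,40),(28,-18,40),(28,18,40)],(255,255,0))
    q([(-28,18,0),(-28,-18,0),(28,-18,0)],(255,255,0),closed=False)
    for x in(-28,28): q([(x,-18,0),(x,-18,40)],(255,255,0))
    for x in(-13,13): q([(x,-18,0),(x,-15,-10)],(0,255,255))
    for x in(-29,-17,17,29): q([(x,52,0),(x,-60,0)],(0,0,255),.5235,.0317,0,yaw=-.006)
    q([(17,-15,-5),(-17,-15,-5)],(0,255,0),.5235,.0317,0,yaw=-.006)
    cv2.imwrite(f"pics/ov_{int(h*1000)}.png",a)
E
```

```text
(no output)
```

View pics/ov_0.png

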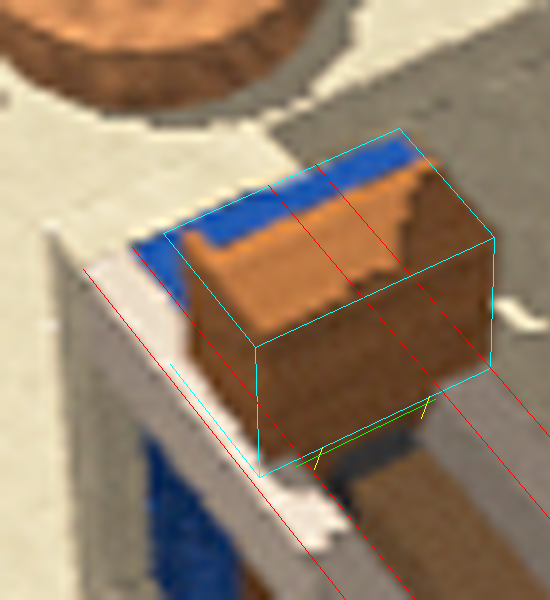

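View pics/ov_4.png

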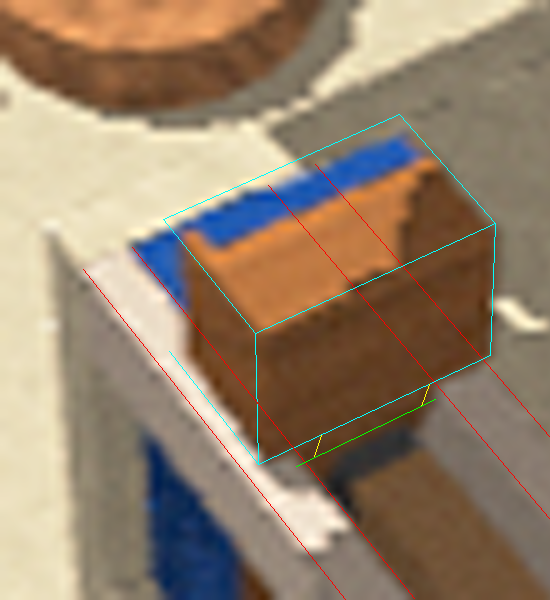

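The overlay leaves 0–4 mm of doubt about the height, since the rendered corners are rounded. To calibrate, I'll run the same height fit on the start picture, where the shoulder height is known to be 0.105.

```bash
python3 - <<'E'
from z import zoom
zoom("pics/side0.png",175,130,70,60,10,"pics/s0w.png")
E
python3 - <<'E'
from fit import *
C=cams();T,S=C["top"],C["side"]
def m(l): return lambda p:np.array(l)/1000.+np.array([0,0,p[3]])
w=[(T,m([(28,18,40),(28,-18,40),(-28,-18,40),(-28,18,40)]),px([(138,130),(283,122),(297,360),(152,365)],145,215,10)),
 (S,m([(-28,18,40),(-28,-18,40),(28,-18,40),(28,18,40)]),px([(125,125),(178,180),(328,107),(275,58)],180,130,8))]
fit(w,[.45,.25,0,.1],"wedge0 z free")
s=(S,m([(-28,18,40),(-28,-18,40),(28,-18,40),(28,18,40)]),px([(183,230),(262,338),(493,240),(405,135)],255,185,10))
t=(T,m([(28,18,40),(28,-18,40),(-28,-18,40),(-28,18,40)]),px([(283,80),(430,75),(433,315),(286,315)],265,200,10))
fit([t,s],[.5235,.03,0,.13],"final same corners")
E
```

```text
wedge0 z free [0.4872 0.3396 0.0819 0.1036] rad2deg 4.69
[[-0.5, 0.3], [0.3, -0.3], [0.4, -0.1], [-0.6, 0.8]]
[[-0.6, -0.3], [-0.1, 0.3], [1.2, 0.5], [0.5, -0.5]]
final same corners [ 0.5256  0.0305 -0.0192  0.1314] rad2deg -1.1
[[-0.7, -0.5], [0.5, 0.1], [0.3, 0.7], [-1.0, 0.6]]
[[-0.9, 0.2], [0.2, 0.8], [1.2, -0.2], [0.6, -0.7]]
```

View pics/s0w.png

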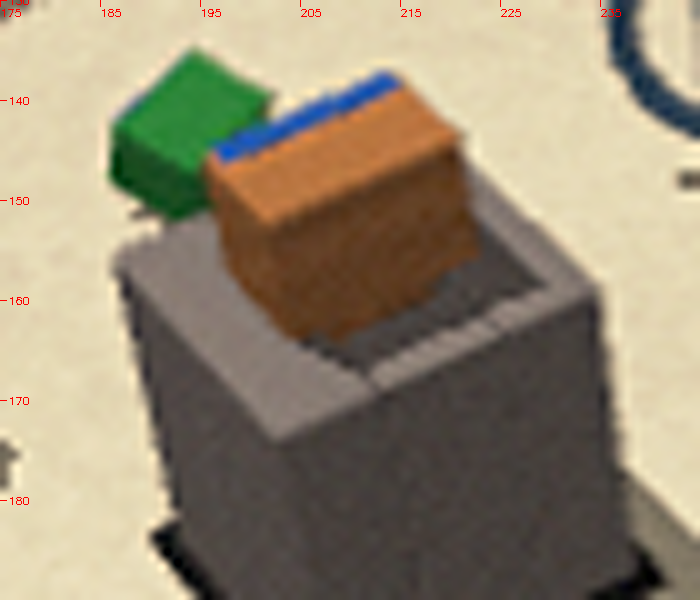

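```bash
python3 -c "
from station import robot
print(robot.state()['time'],robot.job_done())"
```

```text
the job is handed in; nothing more can be done
22.55 None
```

I drove the wedge from the caddy into the slot until it stopped hard, and handed the job in at 22.6 s. My camera check of the final height was not exact enough to prove the last 1–3 mm.

**What I did:** I gripped the wedge across its head and lifted it out. I then lowered its thin end into the gap with the blue stripe towards the post, until it lightly touched the door. I let go with it standing about 25 mm short of home, then pressed it down from above with the closed fingertips.

**Checks that agreed:**
- **Released before tapping:** after I let go, the picture showed the wedge standing upright on its own.
- **Stop:** driving took about 4 N. The force then jumped, and at 24 N and again at 30 N on a second tap the stop was at the same height (0.1703 and 0.1702 m).
- **Final pictures:** the head straddles both rails, the stripe faces the post and the robot is clear. Nothing else appeared to have moved.

**Checks that were uncertain or disagreed:**
- **Height:** the camera fit put the shoulder at 0.131–0.133 m against 0.130 m at home, within the roughly 2 mm error. I relied on the hard stop.
- **Door:** I did not measure how far shut it ended up. Its dark edge looked about 6 mm lower in the side picture than I projected for a shut door, and I did not explain that.
- **Fingertips:** in the pictures they sat roughly 20 mm higher than the stated geometry, so I pressed by force and not by height.

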